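Put the chestnuts on to roast

TASK

Put the chestnuts on to roast: tip the ones in the steel beaker out into the pan on the hotplate, stand the empty beaker upright on the chopping board again, and put every loose chestnut into the pan as well. Then set the glass lid squarely on the pan and, last of all, push the hotplate's knob in and turn it clockwise to the long mark, letting it spring back out. The pan stays on its cooking plate, and the oil, salt and pepper mill are left alone.

Things in the scene. Friction and masses are not known exactly. Their poses are not given: they have to be found in the camera images.
- hotplate: portable electric hotplate, fixed to the counter by its own weight: white box 310 (x) by 240 (y) mm, top face 65 mm above the counter, on short feet; origin at the centre of its underside on the counter; its x axis points from the knob end (towards the robot) to the cooking-plate end
- burner (a point): centre of the top of the hotplate's black round cooking plate (185 mm across, 7 mm proud of the white top, so 72 mm above the counter), 50 mm along hotplate x from its origin
- knob_grip (a point): middle of the upright bar of the hotplate's black knob, on its vertical axis: 99 mm above the counter (knob out), 95 mm along minus hotplate x from the hotplate's origin. The bar is 14 mm thick, 43 mm long, its top 7 mm above this point; it stands on a round skirt 46 mm across whose top is 19 mm below this point. Site x lies along the bar, the white pointer on its -x half
- knob_push (a joint): how far the sprung knob is pushed down, m: 0 out to 0.006 fully in; the spring takes about 2.4 N to start and 7.2 N fully in, and lifts the knob again when let go
- hob_knob (a joint): turn of the knob, rad, clockwise from above: 0 off (pointer to the robot, bar along hotplate x), 2.4 end stop. Dark marks round it at 0, 0.6, 1.2, 1.8, 2.4; the one at 1.2 is long (14 mm, others 4 mm). Locked at off: turns only while pushed in over 5 mm, keep it in until about 0.8 rad; beyond that it turns freely (0.05 N m) and stays where left
- pan: shallow aluminium pan standing loose on the cooking plate, 180 mm outside diameter, 55 mm high, wall 3 mm, inner floor 4 mm above its underside, 0.85 kg; loop handles on its own +y and -y sides, reaching 119 mm from the centre at 46 mm height; origin at the centre of its underside
- lid: round glass lid for the pan, 0.4 kg, 184 mm across, domed to 21 mm high, black knob on top; underneath, a 160 mm plug, 6 mm deep, drops inside the pan's 174 mm mouth and the flange round it rests on the pan's rim (seated, its origin is 49 mm above the pan's). Starts right way up on the counter; origin at the centre of the plug's underside
- lid_knob (a point): middle of the lid's knob, 41 mm above the lid's origin on its axis; the knob is 32 mm across and runs from 30 to 50 mm above the origin; below it a 12 mm stem from the dome at 21 mm
- beaker: plain steel kitchen beaker without a handle, 68 mm outside diameter, straight-sided, 72 mm high, wall 3 mm, floor 4 mm thick, 0.2 kg; starts upright on the board with four chestnuts in it; origin at the centre of its underside, z towards its mouth
- beaker_rim (a point): centre of the beaker's open mouth, 72 mm along z from its origin
- board: wooden chopping board, heavy, lies fixed on the counter: 300 (x) by 200 (y) by 18 mm thick; origin at the centre of its underside (top face 18 mm higher)
- nut0: brown chestnut, 25 mm across, 23 mm high, blunt-pointed dome with a flat pale base, 14 g; starts in the beaker; origin at the centre of the flat underside, z up through the tip while it stands on its flat
- nut1: brown chestnut, 25 mm across, 23 mm high, blunt-pointed dome with a flat pale base, 14 g; starts in the beaker; origin at the centre of the flat underside, z up through the tip while it stands on its flat
- nut2: brown chestnut, 25 mm across, 23 mm high, blunt-pointed dome with a flat pale base, 14 g; starts in the beaker; origin at the centre of the flat underside, z up through the tip while it stands on its flat
- nut3: brown chestnut, 25 mm across, 23 mm high, blunt-pointed dome with a flat pale base, 14 g; starts in the beaker; origin at the centre of the flat underside, z up through the tip while it stands on its flat
- nut4: brown chestnut, 25 mm across, 23 mm high, blunt-pointed dome with a flat pale base, 14 g; starts on the board beside the beaker (may be absent); origin at the centre of the flat underside, z up through the tip while it stands on its flat
- nut5: brown chestnut, 25 mm across, 23 mm high, blunt-pointed dome with a flat pale base, 14 g; starts on the board beside the beaker (may be absent); origin at the centre of the flat underside, z up through the tip while it stands on its flat
- nut6: brown chestnut, 25 mm across, 23 mm high, blunt-pointed dome with a flat pale base, 14 g; starts on the board beside the beaker (may be absent); origin at the centre of the flat underside, z up through the tip while it stands on its flat
- nut7: brown chestnut, 25 mm across, 23 mm high, blunt-pointed dome with a flat pale base, 14 g; starts on the board beside the beaker (may be absent); origin at the centre of the flat underside, z up through the tip while it stands on its flat
- nut8: brown chestnut, 25 mm across, 23 mm high, blunt-pointed dome with a flat pale base, 14 g; starts on the board beside the beaker (may be absent); origin at the centre of the flat underside, z up through the tip while it stands on its flat
- oil: oil bottle, 56 mm across, 210 mm high, standing at the far side of the counter, not part of the job; origin at the centre of its underside
- mill: wooden pepper mill, 52 mm across, 145 mm high, standing at the far side of the counter, not part of the job; origin at the centre of its underside
- salt: salt jar, 60 mm across, 80 mm high, standing at the far side of the counter, not part of the job; origin at the centre of its underside

How it is judged:
By the outcome, as a careful person would: the job done as asked, in the order asked, and still so for the second after the job is handed in, with the robot touching nothing.
Of nut4, nut5, nut6, nut7, nut8 only 3 to 5 are there at a start; the rules pass over those that are not, and their reading is None.
At some moment in a run one of nut4, nut5, nut6, nut7, nut8, lid may be knocked a few centimetres aside while the robot is not near it.
It also fails if it takes over 210 s, if anything falls off the work surface, if the arm or the gripper's body presses on something with over 40 N, if the wrist force passes 120 N, or if a joint passes its speed limit or range.

ROBOT

A 6-joint arm with a two-finger parallel gripper is mounted at the origin on the work surface. World frame = base frame: x ahead of the robot, y to its left, z up, the work surface at z = 0. Lengths are in mm, angles in degrees, forces in N, time in s.
With the tool pointing down it reaches from about 425 to 950 mm from the base axis. Payload 3.5 kg.
Tool frame: the origin (TCP) lies midway between the tips of the shut fingers; the grasp point (between the pads) lies 19 mm behind it; z points along the fingers, y is the direction in which the jaws open and shut (so a half turn about z gives the same grasp; the last joint's range is limited). The gripper opens to 85 mm and grips with 20 to 120 N. Pads are 22 mm wide; open, the fingers measure 114 mm over their backs; the gripper's body (76 mm by 85 mm) begins 54 mm behind the grasp point. The pads swing forward as they close: fully open they stand 13 mm farther back than shut.
Start: joints at [62.109, 16.404, 90.338, -0, 73.258, -8.594], TCP at [223.029, 637.075, 231.325] pointing down, gripper open.
Joint ranges: [-158.93, 158.93], [-51.34, 127.21], [12.03, 142.37], [-87.48, 267.48], [13.55, 161.25], [-162.69, 162.69]. Speed limits (degrees/s): [159.86, 159.86, 180, 180, 180, 180].

INTERFACE

Orientations are given as [roll, pitch, yaw] about the fixed x, y, z axes, in that order (R = Rz(yaw) Ry(pitch) Rx(roll)).
In Python, from workcell import observe, camera, camera_info, close_job, trace, place_of gives the robot as it stands.
- The arm moves only by the tool jog_arm, never from a script. Its argument "series" is a list of rows, each an object of numbers: "tx", "ty", "tz": the shift along the world's x, y, z each as a share of 0.3 m, from -1 to 1; "ax", "ay", "az": the turn, a rotation vector about the world's x, y, z each as a share of pi rad, from -1 to 1; "gripper": the finger opening in mm, from 0 to 85.4. In form: [{"tx": .., "ty": .., "tz": .., "ax": .., "ay": .., "az": .., "gripper": ..}, ...]. A call has 1 to 5 rows; each row shifts and turns the commanded pose from where the row before left it; what a row does not reach is not made up. A row lasts 1/10 s, in which the tool goes at most 50 mm and 8.59 degrees, less where a joint would pass 70% of its speed; a pose out of reach is approached as far as the arm can. A call with a number of a shift or a turn outside -1 to 1 is refused whole. A call with a gripper value outside its range is refused whole. The fingers move at their own pace and stop on an object; "newtons" is the grip in N (left out, the last holds). Time passes only in rows, so rows that do not move let the fingers close. It gives the time, the measured TCP pose, the force and the opening at its end, in the units of the state.
- observe(): the state, without advancing time (a new reading comes with each control period).
- camera(name): name is "scene" or "top" or "wrist"; returns the picture (420x560x3 uint8, red, green, blue); there is no depth.
- camera_info(name): a dict with "fx", "fy", "cx", "cy" (pixels), "rvec" (rotation vector, rad) and "tvec" (3), from world to camera coordinates, as OpenCV has them; the wrist camera has in their place "mount" (4x4, takes a point from camera to tool coordinates, whose origin is the TCP and whose axes are the flange's). Camera axes: x right, y down, z forward; pixel columns grow to the right and rows downward; lengths in mm; the calibration is good to about 2 mm. A picture is of the moment at which its call begins: read the wrist's pose just before it. camera_info takes no time and is no camera call.
- close_job(): hands the job in, once; it reports no verdict.
Trained networks look in the newest picture that a camera, given by its name, has taken for a name from the list of things; names that differ only in an ending like _2 or _b are one class to them, and where a whole thing is asked for, a point or a joint stands for the part that bears it (a point fixed in the world has none). Each returns a list of dicts, best first, with "confidence" (0 to 1); they miss things now and then, are a little off and sometimes report something else, mostly with a low value. They report only what shows in the picture. A call takes as long as a camera call.
- trace(label, camera): "pixels" (420x560 bool, what is visible of it) and "extent" ([left, top, right, bottom] in pixels, round what is visible of it).
- place_of(label, camera): "xy" ([column, row] in pixels: a listed point, or the origin of a listed thing).
The state is a dict: "clock": time; "qpos": joint angles; "qd": joint speeds; "tau": joint torques, N m; "position": TCP position; "orientation": TCP orientation; "ft_force": force on the tool from outside, world axes, zero at the start; "torque": the same for the moment, N m; "finger_gap": finger opening in mm.
Only numpy, scipy, OpenCV 4.12 (cv2) and the standard library are available. Lean on these libraries where they do the work, as an engineer would, in place of code of your own. Each camera call takes 0.05 s, during which the arm holds its last target.

## Working session

There is one attempt and no reset: what is moved stays moved. The work goes in short steps, Python scripts to look and compute and a tool call to move; the robot and the scene stay as the last step left them, time stands still between calls to the robot, and variables do not carry over. Pictures are saved under pics/ and viewed, and the job is handed in when it is done.

Besides the shell and the picture viewer there is one more tool, called after "Call:" as name(argument=value, ...), one argument or row to a line, values as JSON. jog_arm: Moves the arm, as the interface text tells. Shift numbers are shares of 0.3 m and turn numbers shares of pi rad, none past 1 either way. Its arguments: {"type":"object","properties":{"series":{"type":"array","items":{"type":"object","properties":{"tx":{"type":"number","minimum":-1,"maximum":1},"ty":{"type":"number","minimum":-1,"maximum":1},"tz":{"type":"number","minimum":-1,"maximum":1},"ax":{"type":"number","minimum":-1,"maximum":1},"ay":{"type":"number","minimum":-1,"maximum":1},"az":{"type":"number","minimum":-1,"maximum":1},"gripper":{"type":"number"}}}},"newtons":{"type":"number"}},"required":["series"]}

```bash
ls; mkdir -p pics; python3 - <<'E'
from workcell import *
import cv2
print(observe())
for n in ("scene","top","wrist"):
    im=camera(n); cv2.imwrite(f"pics/{n}0.png",im[:,:,::-1]); print(n,camera_info(n))
E
```

```text
pics
{'clock': 0.0, 'qpos': array([ 6.21081960e+01,  1.64544795e+01,  9.04217198e+01,  1.21397076e-03,
        7.32590395e+01, -8.59501107e+00]), 'qd': array([-0.03302006,  0.08841644,  0.02471173, -0.15134924,  0.14759485,
       -0.10270661]), 'tau': array([-1.44711201e-03, -4.05986094e+01, -2.92620367e+01, -2.12597820e-04,
        5.89569230e-03, -3.73739823e-06]), 'position': array([222.72821684, 636.50566528, 229.94537268]), 'orientation': array([-1.79866454e+02, -2.13599730e-02,  1.60702831e+02]), 'ft_force': array([ 0.49044908, -0.198865  , -0.02557398]), 'torque': array([ 0.03651979, -0.01295276,  0.03518709]), 'finger_gap': 85.54384243132336}
scene {'fx': 513.5834390724385, 'fy': 513.5834390724385, 'cx': 283.2389174827667, 'cy': 210.29548439186635, 'rvec': array([ 1.03894423,  2.57295919, -0.84977766]), 'tvec': array([ 477.73854451, -269.55971081, 1440.05040015])}
top {'fx': 402.74801110775564, 'fy': 402.74801110775564, 'cx': 275.8796263281881, 'cy': 213.2521930840812, 'rvec': array([ 2.12327014, -2.13421506,  0.19969506]), 'tvec': array([-25.46190961, 627.05978999, 775.78405923])}
wrist {'fx': 300.3996376200884, 'fy': 300.3996376200884, 'cx': 279.70948736499747, 'cy': 207.36157143857048, 'mount': array([[-2.54093844e-05, -9.47159844e-01, -3.20761951e-01,
         8.17147168e+01],
       [ 9.99999946e-01,  8.10585117e-05, -3.18568802e-04,
        -4.87120971e-01],
       [ 3.27736063e-04, -3.20761942e-01,  9.47159791e-01,
        -1.43367791e+02],
       [ 0.00000000e+00,  0.00000000e+00,  0.00000000e+00,
         1.00000000e+00]])}
```

View pics/scene0.png

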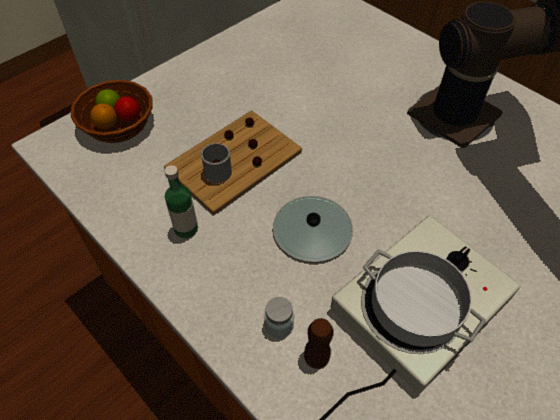

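View pics/top0.png

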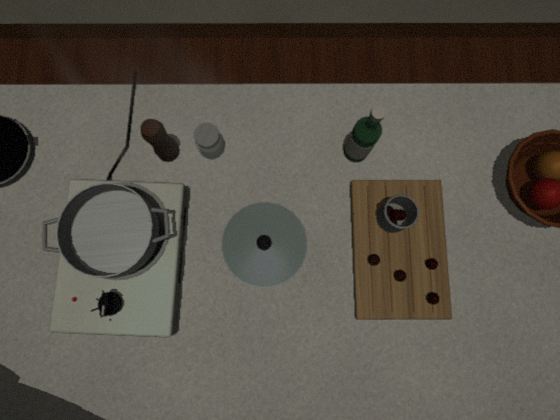

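View pics/wrist0.png

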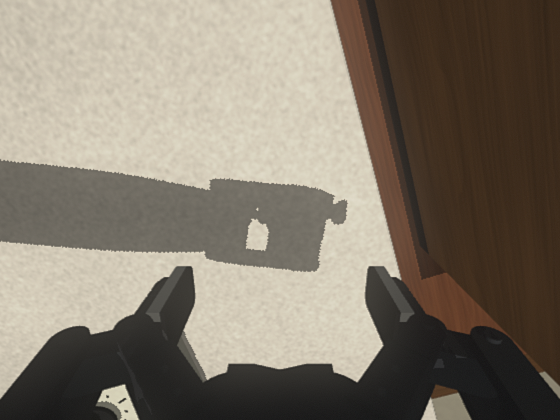

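```bash
cat > h.py <<'E'
import numpy as np, cv2
from scipy.spatial.transform import Rotation as R
from workcell import *
def cam(name,st=None):
    i=camera_info(name); K=np.array([[i['fx'],0,i['cx']],[0,i['fy'],i['cy']],[0,0,1]])
    if name!='wrist':
        Rm=cv2.Rodrigues(i['rvec'])[0]; return K,Rm,np.asarray(i['tvec']).reshape(3)
    T=np.eye(4); T[:3,:3]=R.from_euler('xyz',st['orientation'],degrees=True).as_matrix(); T[:3,3]=st['position']
    C=np.linalg.inv(T@i['mount']); return K,C[:3,:3],C[:3,3]
def unproj(name,px,z,st=None):
    K,Rm,t=cam(name,st); d=Rm.T@np.linalg.solve(K,np.array([px[0],px[1],1.])); c=-Rm.T@t
    return c+d*(z-c[2])/d[2]
def proj(name,P,st=None):
    K,Rm,t=cam(name,st); p=K@(Rm@np.asarray(P,float)+t); return p[:2]/p[2]
def snap(name,fn):
    st=observe(); im=camera(name); cv2.imwrite('pics/'+fn,im[:,:,::-1]); return st,im
def tri(a,b):  # (name,px),(name,px)
    A=[];B=[]
    for n,px in (a,b):
        K,Rm,t=cam(n); d=Rm.T@np.linalg.solve(K,np.array([px[0],px[1],1.])); d/=np.linalg.norm(d); c=-Rm.T@t
        M=np.eye(3)-np.outer(d,d); A.append(M);B.append(M@c)
    A=np.vstack(A);B=np.hstack(B); return np.linalg.lstsq(A,B,rcond=None)[0]
E
python3 - <<'E'
from h import *
np.set_printoptions(precision=1,suppress=True)
camera('top');camera('scene')
Z=dict(burner=72,knob_grip=99,pan=72,lid=3,lid_knob=44,beaker=18,beaker_rim=90,board=0,nut4=18,hotplate=0,oil=0,mill=0,salt=0)
for l,z in Z.items():
    for c in ('top','scene'):
        for d in place_of(l,c)[:6]:
            if d['confidence']>.2: print(l,c,round(d['confidence'],2),np.array(d['xy']),unproj(c,d['xy'],z))
print(observe()['clock'])
E
```

```text
knob_grip top 0.71 [107.7 307.7] [440.4 288.4  99. ]
knob_grip top 0.61 [128.4 257.6] [534.  255.2  99. ]
knob_grip scene 0.67 [457.6 251.7] [445.3 286.7  99. ]
pan top 0.8 [117.  233.5] [584.3 290.7  72. ]
pan scene 0.92 [414.3 302.9] [587.3 291.4  72. ]
pan scene 0.36 [249.5 150.7] [ 548.5 -239.1   72. ]
lid top 0.71 [266.4 243.9] [569.2  -8.    3. ]
lid scene 0.94 [310.1 230.1] [574.3  -3.2   3. ]
lid_knob top 0.65 [268.  245.4] [561.7 -12.1  44. ]
lid_knob scene 0.66 [315.8 215.9] [558.2  -3.3  44. ]
beaker top 0.73 [388.1 218.5] [ 621.4 -271.8   18. ]
beaker top 0.54 [106.1 307.3] [437.5 324.3  18. ]
beaker scene 0.61 [220.3 173.8] [ 621.5 -270.7   18. ]
beaker scene 0.47 [309.2 228.9] [581.3  -0.3  18. ]
beaker_rim top 0.86 [402.7 210.5] [ 625.3 -281.    90. ]
beaker_rim top 0.45 [428.6 268.4] [ 510.7 -324.2   90. ]
beaker_rim scene 0.9 [216.1 153.6] [ 622.9 -274.    90. ]
board top 0.66 [129.7 257. ] [542.6 288.    0. ]
board top 0.66 [403.5 213.7] [ 635.1 -311.8    0. ]
board top 0.56 [432.1 299.4] [ 449.  -361.2    0. ]
board scene 0.76 [235.9 160.6] [ 554.7 -290.4   -0. ]
n
[... 420 characters left out ...]
e 0.53 [226.1 136.5] [ 527. -360.   18.]
nut4 scene 0.53 [252.6 145.5] [ 498.3 -287.1   18. ]
nut4 scene 0.49 [253.2 126.9] [ 451.1 -337.1   18. ]
nut4 scene 0.38 [217.7 162.1] [ 601.1 -305.4   18. ]
hotplate top 0.88 [127.8 257.5] [541.5 292.1   0. ]
oil top 0.96 [354.7 148.7] [ 786.3 -209.7    0. ]
oil scene 0.75 [185.5 228.7] [ 780.4 -210.     0. ]
mill top 0.98 [169.3 153.9] [775.6 212.2   0. ]
mill top 0.73 [109.1 306.2] [438.9 325.4   0. ]
mill top 0.39 [265.2 244.5] [568.2  -5.3   0. ]
mill scene 0.61 [316.  355.6] [781.5 214.6   0. ]
salt top 0.82 [214.1 149.4] [785.9 110.8   0. ]
salt top 0.35 [389.8 217.6] [ 626.5 -280.9    0. ]
salt scene 0.9 [275.9 323.1] [791.2 109.    0. ]
1.55
```

Call:
jog_arm(
  series=[
    {"tx":0.124,"ty":-0.088,"az":-0.041},
    {"tx":0.124,"ty":-0.088,"az":-0.041},
    {"tx":0.124,"ty":-0.088,"az":-0.041},
    {"tx":0.124,"ty":-0.088,"az":-0.041},
    {"tx":0.124,"ty":-0.088,"az":-0.041},
  ],
)

```text
$.series[0]: bad value
```

```bash
cat > log.py <<'E'
from workcell import observe
import json
s=observe(); r=[list(map(float,s[k])) for k in ('qpos','position','orientation')]
open('log.jsonl','a').write(json.dumps(r)+'\n')
print([[round(x,2) for x in v] for v in r],s['clock'])
E
python3 log.py
```

```text
[[62.11, 16.4, 90.34, -0.0, 73.26, -8.59], [223.06, 637.06, 231.32], [-180.0, 0.0, 160.7]] 1.55
```

Call:
jog_arm(
  series=[
    {"tx":0.0987,"ty":-0.113,"az":-0.041},
    {"tx":0.0987,"ty":-0.113,"az":-0.041},
    {"tx":0.0987,"ty":-0.113,"az":-0.041},
    {"tx":0.0987,"ty":-0.113,"az":-0.041},
    {"tx":0.0987,"ty":-0.113,"az":-0.041},
  ],
)

```text
$.series[0]: bad value
```

```bash
python3 log.py
```

```text
[[62.11, 16.4, 90.34, -0.0, 73.26, -8.59], [223.06, 637.06, 231.32], [-180.0, 0.0, 160.7]] 1.55
```

Call:
jog_arm(
  series=[
    {"tx":0.124,"ty":-0.088,"tz":0,"ax":0,"ay":0,"az":-0.041,"gripper":85},
    {"tx":0.124,"ty":-0.088,"tz":0,"ax":0,"ay":0,"az":-0.041,"gripper":85},
    {"tx":0.124,"ty":-0.088,"tz":0,"ax":0,"ay":0,"az":-0.041,"gripper":85},
    {"tx":0.124,"ty":-0.088,"tz":0,"ax":0,"ay":0,"az":-0.041,"gripper":85},
    {"tx":0.124,"ty":-0.088,"tz":0,"ax":0,"ay":0,"az":-0.041,"gripper":85},
  ],
)

```text
clock: 2.05
position: [410.3, 504.0, 231.5]
orientation: [180.0, -0.0, 123.5]
ft_force: [0.5, 0.4, 0.4]
finger_gap: 85.4
```

```bash
python3 log.py
```

```text
[[41.92, 13.26, 94.12, 0.0, 72.6, 8.4], [410.28, 503.95, 231.55], [179.97, -0.01, 123.51]] 2.05
```

Call:
jog_arm(
  series=[
    {"tx":0.0987,"ty":-0.113,"tz":0,"ax":0,"ay":0,"az":-0.041,"gripper":85},
    {"tx":0.0987,"ty":-0.113,"tz":0,"ax":0,"ay":0,"az":-0.041,"gripper":85},
    {"tx":0.0987,"ty":-0.113,"tz":0,"ax":0,"ay":0,"az":-0.041,"gripper":85},
    {"tx":0.0987,"ty":-0.113,"tz":0,"ax":0,"ay":0,"az":-0.041,"gripper":85},
    {"tx":0.0987,"ty":-0.113,"tz":0,"ax":0,"ay":0,"az":-0.041,"gripper":85},
  ],
)

```text
clock: 2.55
position: [558.1, 334.1, 231.5]
orientation: [180.0, -0.0, 86.6]
ft_force: [0.2, 1.3, 0.6]
finger_gap: 84.8
```

```bash
python3 log.py
```

```text
[[21.98, 13.34, 94.02, 0.01, 72.61, 25.38], [558.12, 334.08, 231.53], [179.98, -0.01, 86.6]] 2.55
```

Call:
jog_arm(
  series=[
    {"tx":0.0527,"ty":-0.133,"tz":0,"ax":0,"ay":0,"az":-0.041,"gripper":85},
    {"tx":0.0527,"ty":-0.133,"tz":0,"ax":0,"ay":0,"az":-0.041,"gripper":85},
    {"tx":0.0527,"ty":-0.133,"tz":0,"ax":0,"ay":0,"az":-0.041,"gripper":85},
    {"tx":0.0527,"ty":-0.133,"tz":0,"ax":0,"ay":0,"az":-0.041,"gripper":85},
    {"tx":0.0527,"ty":-0.133,"tz":0,"ax":0,"ay":0,"az":-0.041,"gripper":85},
  ],
)

```text
clock: 3.05
position: [636.6, 134.4, 231.5]
orientation: [180.0, -0.0, 49.7]
ft_force: [-0.2, -0.1, 1.2]
finger_gap: 85.0
```

Call:
jog_arm(
  series=[
    {"tx":0.005,"ty":-0.15,"tz":0,"ax":0,"ay":0,"az":-0.041,"gripper":85},
    {"tx":0.005,"ty":-0.15,"tz":0,"ax":0,"ay":0,"az":-0.041,"gripper":85},
    {"tx":0.005,"ty":-0.15,"tz":0,"ax":0,"ay":0,"az":-0.041,"gripper":85},
    {"tx":0.005,"ty":-0.15,"tz":0,"ax":0,"ay":0,"az":-0.041,"gripper":85},
    {"tx":0.005,"ty":-0.15,"tz":0,"ax":0,"ay":0,"az":-0.041,"gripper":85},
  ],
)

```text
clock: 3.55
position: [643.5, -90.7, 231.5]
orientation: [180.0, -0.0, 12.8]
ft_force: [0.4, -0.1, -0.4]
finger_gap: 85.3
```

```bash
python3 log.py
```

```text
[[-16.96, 13.27, 94.11, 0.0, 72.6, 60.24], [643.49, -90.75, 231.52], [179.99, -0.02, 12.8]] 3.55
```

Call:
jog_arm(
  series=[
    {"tx":-0.1,"ty":-0.083,"tz":0.05,"ax":0,"ay":0,"az":-0.041,"gripper":85},
    {"tx":-0.1,"ty":-0.083,"tz":0.05,"ax":0,"ay":0,"az":-0.041,"gripper":85},
    {"tx":-0.1,"ty":-0.083,"tz":0.05,"ax":0,"ay":0,"az":-0.041,"gripper":85},
    {"tx":-0.1,"ty":-0.083,"tz":0.05,"ax":0,"ay":0,"az":-0.041,"gripper":85},
    {"tx":-0.1,"ty":-0.083,"tz":0.05,"ax":0,"ay":0,"az":-0.041,"gripper":85},
  ],
)

```text
clock: 4.05
position: [492.3, -214.2, 307.1]
orientation: [180.0, -0.0, -24.1]
ft_force: [0.4, -1.4, -0.1]
finger_gap: 85.1
```

```bash
python3 log.py; python3 - <<'E'
from h import *
st,im=snap('wrist','w1.png')
E
```

```text
[[-34.34, -4.1, 104.72, -0.01, 79.35, 79.75], [492.32, -214.22, 307.05], [179.99, -0.03, -24.09]] 4.05
```

View pics/w1.png

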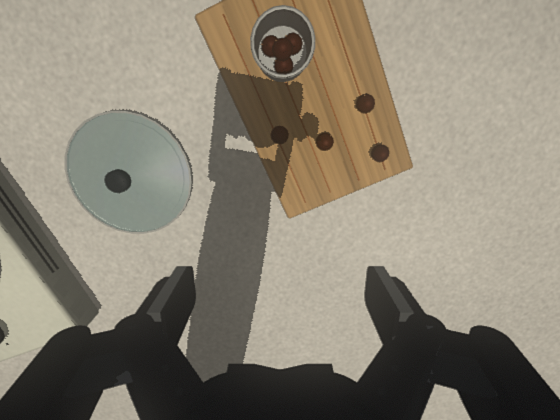

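```bash
python3 - <<'E'
from h import *
import json
np.set_printoptions(precision=1,suppress=True)
st=observe()
camera('wrist')
Z=dict(beaker=18,beaker_rim=90,lid=0,lid_knob=41,nut4=22)
for l,z in Z.items():
    for d in place_of(l,'wrist')[:9]:
        if d['confidence']>.2: print(l,round(d['confidence'],2),np.array(d['xy']),unproj('wrist',d['xy'],z,st))
for l in open('log.jsonl'):
    q,p,o=json.loads(l)
    f=R.from_euler('z',-q[0],degrees=True).apply(p); print(np.round(q,2),f, (o[2]-q[0]+q[5]))
E
```

```text
beaker 0.97 [278.8  56.8] [ 621.5 -278.8   18. ]
beaker_rim 0.67 [275.9  42.6] [ 626.3 -277.3   90. ]
beaker_rim 0.5 [127.3 177.7] [567.3 -48.2  90. ]
lid 0.73 [127.4 178.4] [566.5   2.7   0. ]
lid 0.42 [323.6 141.1] [ 493.4 -293.5    0. ]
lid_knob 0.88 [115.2 178.9] [573.   -4.4  41. ]
nut4 0.93 [276.9  52.3] [ 626.8 -278.5   22. ]
nut4 0.74 [276.4  64.6] [ 613.9 -271.8   22. ]
nut4 0.68 [374.4 151. ] [ 453.8 -352.4   22. ]
nut4 0.68 [272.5 135. ] [ 534.5 -229.3   22. ]
nut4 0.63 [319.9 141.9] [ 498.  -286.3   22. ]
nut4 0.62 [359.5  99.6] [ 528.  -356.4   22. ]
nut4 0.6 [287.6  45.5] [ 628.2 -294.3   22. ]
nut4 0.57 [267.4  45.3] [ 639.2 -270.7   22. ]
[62.1 16.4 90.3 -0.  73.3 -8.6] [667.4 100.9 231.3] 90.00048012959311
[62.1 16.4 90.3 -0.  73.3 -8.6] [667.4 100.9 231.3] 90.00048012959311
[41.9 13.3 94.1  0.  72.6  8.4] [642.  100.9 231.5] 89.99893407507481
[22.  13.3 94.   0.  72.6 25.4] [642.6 100.9 231.5] 89.99833934694153
[-17.   13.3  94.1   0.   72.6  60.2] [642.  100.9 231.5] 89.9988121855742
[-34.3  -4.1 104.7  -0.   79.3  79.8] [527.3 100.9 307.1] 90.00095643483309
```

```bash
python3 - <<'E'
from h import *
import json
np.set_printoptions(precision=2,suppress=True)
A=[];b=[];
for l in open('log.jsonl'):
    q,p,o=json.loads(l); q=np.radians(q)
    f=R.from_euler('z',-q[0]).apply(p); a=q[1];c=a+q[2]
    A.append([np.sin(a),np.sin(c),0,1,np.cos(c)]);b.append(f[0])
    A.append([np.cos(a),np.cos(c),1,0,-np.sin(c)]);b.append(f[2])
A=np.array(A);b=np.array(b)
for k in ([0,1,2],[0,1,2,3],[0,1,2,3,4]):
    s=np.linalg.lstsq(A[:,k],b,rcond=None); print(s[0],(A[:,k]@s[0]-b))
E
```

```text
[435.82 568.13 -23.  ] [-0.27  0.09 -0.27  0.09  0.21 -0.03  0.22 -0.02  0.23 -0.03 -0.1  -0.11]
[435.93 569.61 -22.7   -1.45] [-0.27  0.08 -0.27  0.08  0.21 -0.06  0.21 -0.06  0.22 -0.06 -0.1   0.03]
[441.63 572.   -11.09  -0.12  17.18] [ 0.    0.02  0.    0.02 -0.01 -0.01  0.   -0.01  0.   -0.01 -0.   -0.  ]
```

Call:
jog_arm(
  series=[
    {"tx":0.04,"ty":-0.08,"tz":0,"ax":0.04,"ay":-0.018,"az":0,"gripper":85},
    {"tx":0.04,"ty":-0.08,"tz":0,"ax":0.04,"ay":-0.018,"az":0,"gripper":85},
    {"tx":0.04,"ty":-0.08,"tz":0,"ax":0.04,"ay":-0.018,"az":0,"gripper":85},
    {"tx":0.04,"ty":-0.08,"tz":0,"ax":0.04,"ay":-0.018,"az":0,"gripper":85},
    {"tx":0.04,"ty":-0.08,"tz":0,"ax":0.04,"ay":-0.018,"az":0,"gripper":85},
  ],
)

```text
clock: 4.9
position: [554.9, -333.8, 306.0]
orientation: [-140.2, -0.3, -23.8]
ft_force: [1.7, 0.3, -1.1]
finger_gap: 85.0
```

```bash
python3 log.py; cat > fk.py <<'E'
from h import *
from scipy.optimize import least_squares
import json
def fk(q,P):
    L1,L2,H,e0,e,lat,d=P
    q=np.radians(q); rz=lambda a:R.from_euler('z',a); ry=lambda a:R.from_euler('y',a)
    A=rz(q[0]); B=A*ry(q[1]); C=B*ry(q[2]); W=C*rz(q[3])*ry(q[4])*rz(q[5])
    p=A.apply([e0,lat,H])+B.apply([0,0,L1])+C.apply([e,0,L2])+W.apply([0,0,d])
    return p,(W*rz(np.pi/2))
E
python3 - <<'E'
from fk import *
np.set_printoptions(precision=2,suppress=True)
D=[json.loads(l) for l in open('log.jsonl')]
f=lambda P:np.concatenate([fk(q,P)[0]-p for q,p,o in D])
s=least_squares(f,[441,572,240,0,17,101,250]); print(s.x,abs(s.fun).max())
for q,p,o in D: print((fk(q,s.x)[1].inv()*R.from_euler('xyz',o,degrees=True)).magnitude())
np.save('P.npy',s.x)
E
```

```text
[[-52.87, 17.01, 87.82, 34.37, 95.77, 57.97], [554.94, -333.8, 306.03], [-140.19, -0.32, -23.79]] 4.9
[443.  572.5 240.3   0.   20.6 100.9 249.3] 1.6996182239381596e-11
3.3101865718455927e-16
3.3101865718455927e-16
4.775893973690295e-16
6.911113587649155e-16
4.3756506563641914e-16
4.770445702702993e-16
4.457260490768918e-16
```

```bash
cat > ik.py <<'E'
from fk import *
P=np.load('P.npy')
LO=np.array([-158.93,-51.34,12.03,-87.48,13.55,-162.69])+2;HI=np.array([158.93,127.21,142.37,267.48,161.25,162.69])-2
def ik(p,Rm,q0):
    def f(q):
        pp,rr=fk(q,P); return np.concatenate([(pp-p)/10,(rr.inv()*Rm).as_rotvec()*20])
    q0=np.clip(q0,LO+.1,HI-.1)
    s=least_squares(f,q0,bounds=(LO,HI)); return s.x,abs(s.fun).max()
def Rtool(az,tau,roll):
    # tool z heading az (deg), tau deg below horizontal; roll=0: tool x up-ish, y horizontal
    a,t=np.radians([az,tau]); z=np.array([np.cos(a)*np.cos(t),np.sin(a)*np.cos(t),-np.sin(t)])
    x=np.array([np.cos(a)*np.sin(t),np.sin(a)*np.sin(t),np.cos(t)]); y=np.cross(z,x)
    return R.from_matrix(np.array([x,y,z]).T)*R.from_euler('z',roll,degrees=True)
E
python3 - <<'E'
from ik import *
np.set_printoptions(precision=1,suppress=True)
q0=observe()['qpos']
bk=np.array([623,-276,58.])
for az in (30,50,66,80,100):
  for tau in (25,35):
    for roll in (0,180):
        Rm=Rtool(az,tau,roll); p=bk+28*Rm.as_matrix()[:,2]
        best=min((ik(p,Rm,q) for q in ([-60,20,95,40,90,0],[-60,20,95,60,60,-90],[-60,20,95,60,60,90])),key=lambda s:s[1])
        print(az,tau,roll,best[0],round(best[1],2))
print('pour')
for az in (80,116,140):
  for tau in (0,20):
    for roll in (-150,-120,0,120,150,180):
        Rm=Rtool(az,tau,roll); p=np.array([586,291,190.])+28*Rm.as_matrix()[:,2]
        best=min((ik(p,Rm,q) for q in ([0,20,95,40,90,0],[0,20,95,60,60,-90],[0,20,95,60,60,90])),key=lambda s:s[1])
        print(az,tau,roll,best[0],round(best[1],2))
E
```

```text
30 25 0 [-49.9  32.6 109.1  81.3  64.5 -47.5] 0.0
30 25 180 [-49.9  32.6 109.1  81.3  64.5 132.5] 0.0
30 35 0 [-48.   29.5 108.7  72.4  57.2 -39.2] 0.0
30 35 180 [-48.   29.5 108.7  72.4  57.2 140.8] 0.0
50 25 0 [-49.9  38.4  99.1  65.9  78.1 -47.1] 0.0
50 25 180 [-49.9  38.4  99.1  65.9  78.1 132.9] 0.0
50 35 0 [-48.2  35.1  99.6  58.9  71.3 -42.1] 0.0
50 35 180 [-48.2  35.1  99.6  58.9  71.3 137.9] 0.0
66 25 0 [-48.5  43.3  90.5  55.6  88.8 -48.9] 0.0
66 25 180 [-48.5  43.3  90.5  55.6  88.8 131.1] 0.0
66 35 0 [-47.   39.8  91.9  49.6  81.9 -46. ] 0.0
66 35 180 [-47.   39.8  91.9  49.6  81.9 134. ] 0.0
80 25 0 [-46.5  47.5  83.   47.3  97.8 -52. ] 0.0
80 25 180 [-46.5  47.5  83.   47.3  97.8 128. ] 0.0
80 35 0 [-45.3  43.8  85.1  41.9  90.5 -50.6] 0.0
80 35 180 [-45.3  43.8  85.1  41.9  90.5 129.4] 0.0
100 25 0 [-42.9  53.1  73.1  35.4 109.5 -58.9] 0.0
100 25 180 [-42.9  53.1  73.1  35.4 109.5 121.1] 0.0
100 35 0 [-42.1  48.9  76.2  30.9 101.4 -59.1] 0.0
100 35 180 [-42.1  48.9  76.2  30.9 101.4 120.9] 0.0
pour
80 0 -150 [ -2.9  25.3 114.5  95.4  85.4 160. ] 0.0
80 0 -120 [  -2.9  
[... 1144 characters left out ...]
.0
116 20 180 [  0.3  30.9  95.2  58.6  97.3 137.1] 0.0
140 0 -150 [  3.6  45.7  81.2  57.3 125.4 160.7] 0.57
140 0 -120 [   3.7   46.    80.5   59.5  125.8 -160.7] 1.91
140 0 0 [  3.6  45.7  81.1  57.8 125.4 -47.3] 0.0
140 0 120 [  3.6  45.7  81.1  57.8 125.4  72.7] 0.0
140 0 150 [  3.6  45.7  81.1  57.8 125.4 102.7] 0.0
140 0 180 [  3.6  45.7  81.1  57.8 125.4 132.7] 0.0
140 20 -150 [  4.3  39.   82.7  45.5 113.1 160.2] 0.0
140 20 -120 [   4.7   39.3   81.7   46.2  113.6 -160.7] 2.85
140 20 0 [  4.3  39.   82.7  45.5 113.1 -49.8] 0.0
140 20 120 [  4.3  39.   82.7  45.5 113.1  70.2] 0.0
140 20 150 [  4.3  39.   82.7  45.5 113.1 100.2] 0.0
140 20 180 [  4.3  39.   82.7  45.5 113.1 130.2] 0.0
```

```bash
cat > plan.py <<'E'
from ik import *
def plan(p,Rm,st=None,n=None,g=None):
    st=st or observe(); Rc=R.from_euler('xyz',st['orientation'],degrees=True)
    dp=np.asarray(p)-st['position']; rv=(Rm*Rc.inv()).as_rotvec()
    m=max(np.linalg.norm(dp)/49,np.degrees(np.linalg.norm(rv))/8.4); n=n or int(np.ceil(m))
    q,e=ik(p,Rm,st['qpos'])
    print('rows',n,'(min %.1f)'%m,'t',np.round(dp/300/n,4),'a',np.round(rv/np.pi/n,4),'ik',np.round(q,1),round(e,2))
E
python3 - <<'E'
from plan import *
bk=np.array([623,-276,60.]); Rm=Rtool(66,32,0); z=Rm.as_matrix()[:,2]; print(z,Rm.as_euler('xyz',degrees=True))
plan(bk+28*z-110*z,Rm)
plan(bk+28*z,Rm)
E
```

```text
[ 0.34493224  0.77473049 -0.52991926] [-180.  -58.   66.]
rows 11 (min 10.8) t [ 0.0121 -0.0017 -0.0614] a [-0.0074 -0.0342  0.0299] ik [-54.2  38.6  87.   47.2  92.1 -45.4] 0.0
rows 11 (min 10.8) t [ 0.0236  0.0241 -0.0791] a [-0.0074 -0.0342  0.0299] ik [-47.5  40.6  91.5  51.4  84.  -46.9] 0.0
```

Call:
jog_arm(
  series=[
    {"tx":0.012,"ty":-0.002,"tz":-0.061,"ax":-0.0074,"ay":-0.0342,"az":0.03,"gripper":85},
    {"tx":0.012,"ty":-0.002,"tz":-0.061,"ax":-0.0074,"ay":-0.0342,"az":0.03,"gripper":85},
    {"tx":0.012,"ty":-0.002,"tz":-0.061,"ax":-0.0074,"ay":-0.0342,"az":0.03,"gripper":85},
    {"tx":0.012,"ty":-0.002,"tz":-0.061,"ax":-0.0074,"ay":-0.0342,"az":0.03,"gripper":85},
    {"tx":0.012,"ty":-0.002,"tz":-0.061,"ax":-0.0074,"ay":-0.0342,"az":0.03,"gripper":85},
  ],
)

```text
clock: 5.4
position: [572.5, -335.2, 212.7]
orientation: [-141.8, -31.6, 4.5]
ft_force: [0.4, -0.1, 0.4]
finger_gap: 85.1
```

Call:
jog_arm(
  series=[
    {"tx":0.012,"ty":-0.002,"tz":-0.061,"ax":-0.0074,"ay":-0.0342,"az":0.03,"gripper":85},
    {"tx":0.012,"ty":-0.002,"tz":-0.061,"ax":-0.0074,"ay":-0.0342,"az":0.03,"gripper":85},
    {"tx":0.012,"ty":-0.002,"tz":-0.061,"ax":-0.0074,"ay":-0.0342,"az":0.03,"gripper":85},
    {"tx":0.012,"ty":-0.002,"tz":-0.061,"ax":-0.0074,"ay":-0.0342,"az":0.03,"gripper":85},
    {"tx":0.012,"ty":-0.002,"tz":-0.061,"ax":-0.0074,"ay":-0.0342,"az":0.03,"gripper":85},
  ],
)

```text
clock: 5.9
position: [590.3, -337.9, 121.1]
orientation: [-169.8, -56.0, 52.2]
ft_force: [-0.2, -0.6, 0.3]
finger_gap: 84.7
```

```bash
python3 - <<'E'
from plan import *
np.set_printoptions(precision=1,suppress=True)
bk=np.array([623,-276,60.]); Rm=Rtool(66,32,0); z=Rm.as_matrix()[:,2]
plan(bk+28*z-110*z,Rm)
st,im=snap('wrist','w2.png')
for l,zz in (('beaker',18),('beaker_rim',90)):
    for d in place_of(l,'wrist')[:3]: print(l,d['confidence'],d['xy'],unproj('wrist',d['xy'],zz,st))
E
```

```text
rows 1 (min 0.9) t [ 0.  -0.  -0.1] a [-0. -0.  0.] ik [-54.2  38.6  87.   47.2  92.1 -45.4] 0.0
beaker 0.74 [289.4, 250.9] [ 623.8 -278.3   18. ]
beaker_rim 0.89 [281.9, 203.0] [ 624.1 -277.1   90. ]
```

View pics/w2.png

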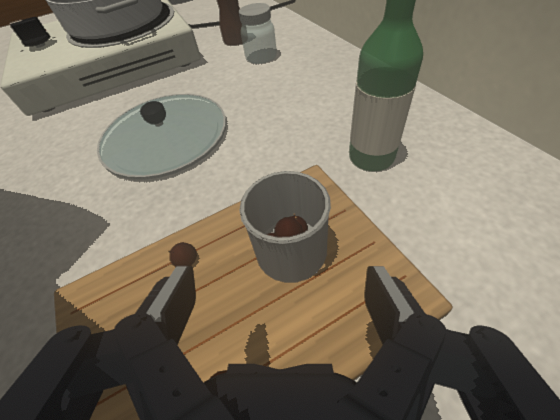

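```bash
python3 - <<'E'
from plan import *
bk=np.array([623.8,-277.2,58.]); Rm=Rtool(66,32,0); z=Rm.as_matrix()[:,2]
plan(bk+28*z-60*z,Rm); plan(bk+28*z,Rm); print(60*z/300/2)
E
```

```text
rows 2 (min 1.3) t [ 0.0386  0.0591 -0.0753] a [-0.004  -0.0175  0.0155] ik [-51.2  39.6  89.2  49.   88.3 -46.1] 0.0
rows 3 (min 2.5) t [ 0.0488  0.0911 -0.0856] a [-0.0027 -0.0117  0.0103] ik [-47.5  40.9  91.3  51.4  84.  -46.9] 0.0
[ 0.03449322  0.07747305 -0.05299193]
```

Call:
jog_arm(
  series=[
    {"tx":0.0386,"ty":0.0591,"tz":-0.0753,"ax":-0.004,"ay":-0.0175,"az":0.0155,"gripper":85},
    {"tx":0.0386,"ty":0.0591,"tz":-0.0753,"ax":-0.004,"ay":-0.0175,"az":0.0155,"gripper":85},
    {"tx":0.0345,"ty":0.0775,"tz":-0.053,"ax":0,"ay":0,"az":0,"gripper":85},
    {"tx":0.0345,"ty":0.0775,"tz":-0.053,"ax":0,"ay":0,"az":0,"gripper":85},
    {"tx":0,"ty":0,"tz":0,"ax":0,"ay":0,"az":0,"gripper":85},
  ],
)

```text
clock: 6.55
position: [633.7, -253.5, 45.4]
orientation: [179.7, -58.0, 66.4]
ft_force: [-0.5, 0.1, 0.4]
finger_gap: 85.2
```

```bash
python3 - <<'E'
from h import *
st,im=snap('wrist','w3.png'); print(st['position'],st['orientation'],st['ft_force'])
E
```

```text
[ 633.68530207 -253.54955894   45.42062846] [179.72997981 -57.97245251  66.38027571] [-0.46308193  0.13874078  0.39361278]
```

View pics/w3.png

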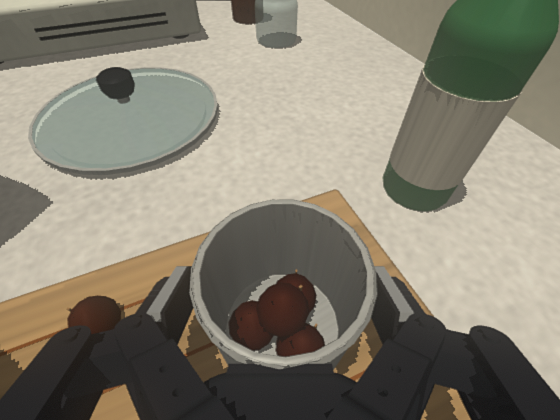

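Call:
jog_arm(
  newtons=40,
  series=[
    {"tx":0,"ty":0,"tz":0,"ax":0,"ay":0,"az":0,"gripper":60},
    {"tx":0,"ty":0,"tz":0,"ax":0,"ay":0,"az":0,"gripper":60},
    {"tx":0,"ty":0,"tz":0,"ax":0,"ay":0,"az":0,"gripper":60},
    {"tx":0,"ty":0,"tz":0,"ax":0,"ay":0,"az":0,"gripper":60},
    {"tx":0,"ty":0,"tz":0,"ax":0,"ay":0,"az":0,"gripper":60},
  ],
)

```text
clock: 7.1
position: [633.9, -259.1, 48.5]
orientation: [178.9, -57.9, 66.8]
ft_force: [-1.7, -2.3, 6.2]
finger_gap: 66.7
```

Call:
jog_arm(
  series=[
    {"tx":0,"ty":0,"tz":0.1,"ax":0,"ay":0,"az":0,"gripper":60},
    {"tx":0,"ty":0,"tz":0.1,"ax":0,"ay":0,"az":0,"gripper":60},
    {"tx":0,"ty":0,"tz":0.1,"ax":0,"ay":0,"az":0,"gripper":60},
  ],
)

```text
clock: 7.4
position: [632.7, -257.8, 135.3]
orientation: [179.5, -57.8, 66.3]
ft_force: [0.2, -0.9, -3.6]
finger_gap: 66.8
```

```bash
python3 - <<'E'
from plan import *
st,im=snap('wrist','w4.png'); st=observe();print(st['position'],st['orientation'],st['ft_force'],st['finger_gap'])
z0=Rtool(66,32,0)
# transit waypoint & pour pose
b=np.array([0,0,1.])
def info(az,tau,roll):
    Rm=Rtool(az,tau,roll); bt=R.from_euler('xyz',st['orientation'],degrees=True).inv().apply(b); print('mouth',Rm.apply(bt)); return Rm
for roll in (120,150): 
    info(116,10,roll); info(150,10,roll)
E
```

```text
[ 634.92338684 -259.39664583  142.22061792] [178.43939428 -57.74309536  67.24992417] [ 2.5616619  -1.11186824  1.27455565] 66.60973295087567
mouth [ 0.91518523 -0.22233366 -0.33616028]
mouth [ 0.88305035  0.32744213 -0.33616028]
mouth [ 0.65535322 -0.40783674 -0.63575258]
mouth [ 0.77137186  0.02835689 -0.63575258]
```

View pics/w4.png

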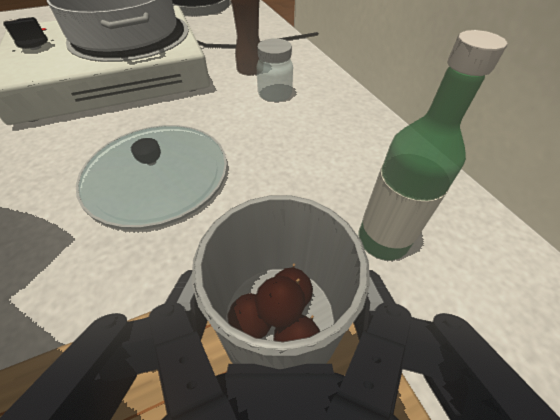

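```bash
cat > pour.py <<'E'
from plan import *
Rg=R.from_euler('xyz',[178.9,-57.9,66.8],degrees=True)
rim_t=Rg.inv().apply(np.array([623.8,-277.2,90])-np.array([633.9,-259.1,48.5])); bt=Rg.inv().apply([0,0,1.])
def tcp_for_rim(rim,Rm): return np.asarray(rim)-Rm.apply(rim_t)
E
python3 - <<'E'
from pour import *
np.set_printoptions(precision=2,suppress=True)
print(rim_t,bt)
Ra=Rtool(116,25,0); 
pa=tcp_for_rim([560,285,290],Ra)
print(pa); plan(pa,Ra); st=observe()
# mid check
Rm=Rtool(91,28,0); plan((pa+st['position'])/2,Rm)
for tau,roll in((15,90),(15,150),(10,165)):
    Rb=Rtool(116,tau,roll); pb=tcp_for_rim([555,290,180],Rb); print(tau,roll,pb,Rb.apply(bt)); plan(pb,Rb)
E
```

```text
[ 24.2   -1.39 -39.55] [ 0.85  0.01 -0.53]
[550.02 308.64 251.35]
rows 12 (min 11.9) t [-0.02  0.16  0.03] a [0.   0.   0.02] ik [  0.4  21.1  98.   55.6  97.8 -37.3] 0.0
rows 6 (min 6.0) t [-0.02  0.16  0.03] a [ 0.   -0.    0.02] ik [-27.4  21.  103.4  51.2  94.7 -43.2] 0.0
15 90 [516.66 313.4  168.42] [ 0.99 -0.09  0.13]
rows 12 (min 11.9) t [-0.03  0.16  0.01] a [0.01 0.04 0.  ] ik [ -0.4  28.2 103.7  61.   98.4  42.4] 0.0
15 150 [523.99 323.22 189.33] [ 0.68 -0.45 -0.58]
rows 16 (min 16.0) t [-0.02  0.12  0.01] a [ 0.    0.04 -0.01] ik [  0.5  27.2 102.4  62.   98.9 104.8] 0.0
10 165 [529.33 325.26 195.8 ] [ 0.48 -0.51 -0.72]
rows 18 (min 17.8) t [-0.02  0.11  0.01] a [ 0.    0.04 -0.01] ik [  0.3  29.2 101.4  65.2 102.2 119.5] 0.0
```

```bash
python3 - <<'E'
from pour import *
Ra=Rtool(116,25,0); 
pa=tcp_for_rim([560,295,285],Ra); plan(pa,Ra)
E
```

```text
rows 13 (min 12.1) t [-0.0218  0.1482  0.0267] a [0.0032 0.0004 0.0214] ik [  1.3  21.7  97.9  56.   97.  -37.2] 0.0
```

Call:
jog_arm(
  series=[
    {"tx":-0.0218,"ty":0.148,"tz":0.0267,"ax":0.0032,"ay":0,"az":0.0214,"gripper":60},
    {"tx":-0.0218,"ty":0.148,"tz":0.0267,"ax":0.0032,"ay":0,"az":0.0214,"gripper":60},
    {"tx":-0.0218,"ty":0.148,"tz":0.0267,"ax":0.0032,"ay":0,"az":0.0214,"gripper":60},
    {"tx":-0.0218,"ty":0.148,"tz":0.0267,"ax":0.0032,"ay":0,"az":0.0214,"gripper":60},
    {"tx":-0.0218,"ty":0.148,"tz":0.0267,"ax":0.0032,"ay":0,"az":0.0214,"gripper":60},
  ],
)

```text
clock: 7.95
position: [599.9, -34.4, 174.6]
orientation: [-179.2, -60.6, 84.6]
ft_force: [0.0, 0.3, -2.0]
finger_gap: 66.5
```

Call:
jog_arm(
  series=[
    {"tx":-0.0218,"ty":0.148,"tz":0.0267,"ax":0.0032,"ay":0,"az":0.0214,"gripper":60},
    {"tx":-0.0218,"ty":0.148,"tz":0.0267,"ax":0.0032,"ay":0,"az":0.0214,"gripper":60},
    {"tx":-0.0218,"ty":0.148,"tz":0.0267,"ax":0.0032,"ay":0,"az":0.0214,"gripper":60},
    {"tx":-0.0218,"ty":0.148,"tz":0.0267,"ax":0.0032,"ay":0,"az":0.0214,"gripper":60},
    {"tx":-0.0218,"ty":0.148,"tz":0.0267,"ax":0.0032,"ay":0,"az":0.0214,"gripper":60},
  ],
)

```text
clock: 8.45
position: [567.5, 187.7, 214.7]
orientation: [-179.7, -63.4, 104.3]
ft_force: [1.0, 0.3, -2.8]
finger_gap: 67.0
```

Call:
jog_arm(
  series=[
    {"tx":-0.0218,"ty":0.148,"tz":0.0267,"ax":0.0032,"ay":0,"az":0.0214,"gripper":60},
    {"tx":-0.0218,"ty":0.148,"tz":0.0267,"ax":0.0032,"ay":0,"az":0.0214,"gripper":60},
    {"tx":-0.0218,"ty":0.148,"tz":0.0267,"ax":0.0032,"ay":0,"az":0.0214,"gripper":60},
  ],
)

```text
clock: 8.75
position: [548.0, 320.9, 238.6]
orientation: [178.9, -65.0, 117.1]
ft_force: [1.5, 0.2, -2.3]
finger_gap: 66.8
```

```bash
python3 - <<'E'
from pour import *
np.set_printoptions(precision=2,suppress=True)
st,im=snap('wrist','w5.png'); snap('top','t5.png')
camera('top')
for l,c,z in (('pan','wrist',72),('knob_grip','wrist',99),('pan','top',72),('hotplate','wrist',0)):
    for d in place_of(l,c)[:2]: print(l,c,d['confidence'],d['xy'],unproj(c,d['xy'],z,st))
st=observe();print(st['position'],st['orientation'],st['clock'])
Rb=Rtool(116,15,75); pb=tcp_for_rim([550,302,200],Rb); print(pb,Rb.apply(bt)); plan(pb,Rb)
E
```

```text
[548.62 318.54 239.12] [178.93 -65.12 116.92] 9.1
[513.43 324.48 182.41] [ 0.94 -0.05  0.34]
rows 10 (min 9.0) t [-0.01  0.   -0.02] a [-0.01  0.04 -0.01] ik [  0.7  26.8 103.9  61.9  98.3  28.8] 0.0
```

View pics/w5.png

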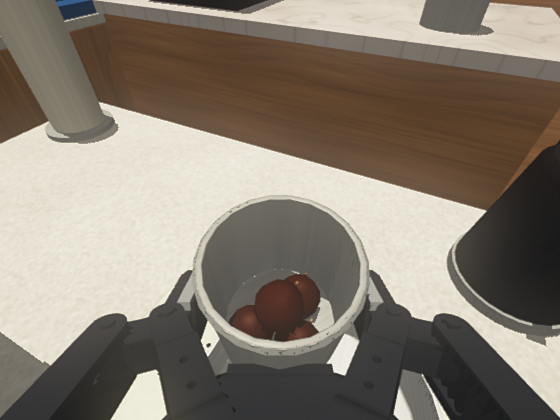

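View pics/t5.png

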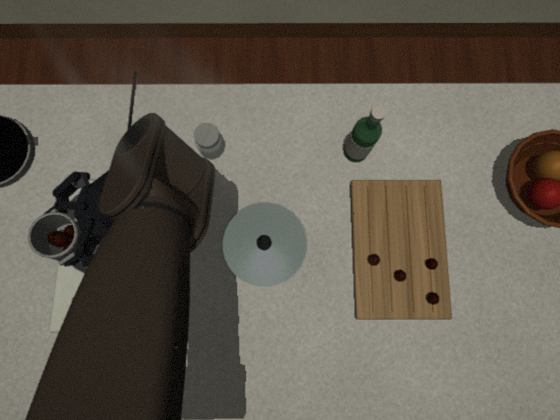

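```bash
python3 - <<'E'
from pour import *
np.set_printoptions(precision=4,suppress=True)
st=observe();Rc=R.from_euler('xyz',st['orientation'],degrees=True)
rim=st['position']+Rc.apply(rim_t); print(rim,proj('top',rim), unproj('top',(54,236),rim[2]))
for tau,roll,c in ((15,75,[550,305,200]),(15,110,[555,303,190]),(15,150,[563,302,180])):
    Rb=Rtool(116,tau,roll); pb=tcp_for_rim(c,Rb); print(pb,Rb.apply(bt)); plan(pb,Rb,st)
    q,e=ik(pb,Rb,st['qpos']); st=dict(st,position=pb,orientation=Rb.as_euler('xyz',degrees=True),qpos=q)
E
```

```text
[558.3381 294.6881 277.705 ] [ 60.4469 232.7312] [553.4688 303.8338 277.705 ]
[513.4303 327.4771 182.4128] [ 0.939  -0.0527  0.3398]
rows 10 (min 9.0) t [-0.0117  0.003  -0.0189] a [-0.013   0.0375 -0.0142] ik [  0.9  26.8 103.8  62.1  98.1  29. ] 0.0
[516.5943 328.7793 186.4934] [ 0.9713 -0.1835 -0.1516]
rows 5 (min 4.2) t [0.0021 0.0009 0.0027] a [-0.0165  0.0338 -0.0101] ik [  1.1  26.8 103.3  62.3  98.3  64.5] 0.0
[531.9934 335.2163 189.3346] [ 0.6815 -0.4513 -0.576 ]
rows 5 (min 4.8) t [0.0103 0.0043 0.0019] a [-0.0188  0.0386 -0.0115] ik [  1.6  28.2 100.9  62.8  98.4 105.6] 0.0
```

Call:
jog_arm(
  series=[
    {"tx":-0.0117,"ty":0,"tz":-0.0189,"ax":-0.013,"ay":0.0375,"az":-0.0142,"gripper":60},
    {"tx":-0.0117,"ty":0,"tz":-0.0189,"ax":-0.013,"ay":0.0375,"az":-0.0142,"gripper":60},
    {"tx":-0.0117,"ty":0,"tz":-0.0189,"ax":-0.013,"ay":0.0375,"az":-0.0142,"gripper":60},
    {"tx":-0.0117,"ty":0,"tz":-0.0189,"ax":-0.013,"ay":0.0375,"az":-0.0142,"gripper":60},
    {"tx":-0.0117,"ty":0,"tz":-0.0189,"ax":-0.013,"ay":0.0375,"az":-0.0142,"gripper":60},
  ],
)

```text
clock: 9.6
position: [531.6, 318.1, 211.3]
orientation: [-120.5, -47.8, 51.0]
ft_force: [-0.2, 0.0, -2.1]
finger_gap: 66.8
```

Call:
jog_arm(
  series=[
    {"tx":-0.0117,"ty":0,"tz":-0.0189,"ax":-0.013,"ay":0.0375,"az":-0.0142,"gripper":60},
    {"tx":-0.0117,"ty":0,"tz":-0.0189,"ax":-0.013,"ay":0.0375,"az":-0.0142,"gripper":60},
    {"tx":-0.0117,"ty":0,"tz":-0.0189,"ax":-0.013,"ay":0.0375,"az":-0.0142,"gripper":60},
    {"tx":-0.0117,"ty":0,"tz":-0.0189,"ax":-0.013,"ay":0.0375,"az":-0.0142,"gripper":60},
    {"tx":-0.0117,"ty":0,"tz":-0.0189,"ax":-0.013,"ay":0.0375,"az":-0.0142,"gripper":60},
  ],
)

```text
clock: 10.1
position: [514.1, 318.1, 183.0]
orientation: [-105.5, -14.4, 29.7]
ft_force: [0.0, -0.8, -2.5]
finger_gap: 66.7
```

```bash
python3 - <<'E'
from pour import *
np.set_printoptions(precision=4,suppress=True)
st,im=snap('scene','s6.png');snap('top','t6.png')
st=observe()
Rc=R.from_euler('xyz',st['orientation'],degrees=True)
rim=st['position']+Rc.apply(rim_t); print(rim,st['position'],proj('top',rim),proj('scene',rim),st['ft_force'])
for tau,roll,c in ((15,110,[553,298,190]),(15,150,[563,298,180])):
    Rb=Rtool(116,tau,roll); pb=tcp_for_rim(c,Rb); print(pb,Rb.apply(bt)); plan(pb,Rb,st)
    q,e=ik(pb,Rb,st['qpos']); st=dict(st,position=pb,orientation=Rb.as_euler('xyz',degrees=True),qpos=q)
E
```

```text
[549.4867 295.5507 199.4526] [512.9789 318.1385 181.8786] [ 83.7084 244.1518] [443.7638 259.1656] [ 0.0883  0.5145 -3.4067]
[514.5943 323.7793 186.4934] [ 0.9713 -0.1835 -0.1516]
rows 5 (min 4.2) t [0.0011 0.0038 0.0031] a [-0.0165  0.0338 -0.0099] ik [  0.6  26.5 103.8  61.9  98.6  64.2] 0.0
[531.9934 331.2163 189.3346] [ 0.6815 -0.4513 -0.576 ]
rows 5 (min 4.8) t [0.0116 0.005  0.0019] a [-0.0188  0.0386 -0.0115] ik [  1.2  28.1 101.   62.5  98.7 105.5] 0.0
```

View pics/s6.png

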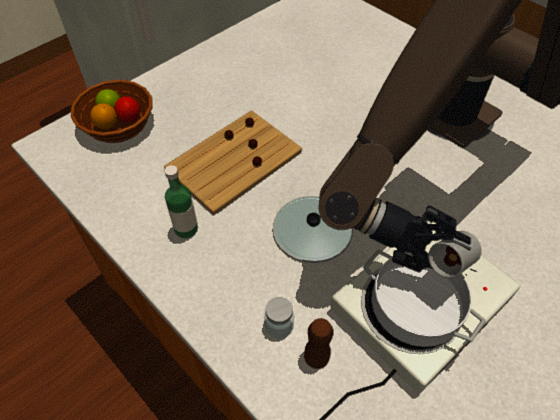

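View pics/t6.png

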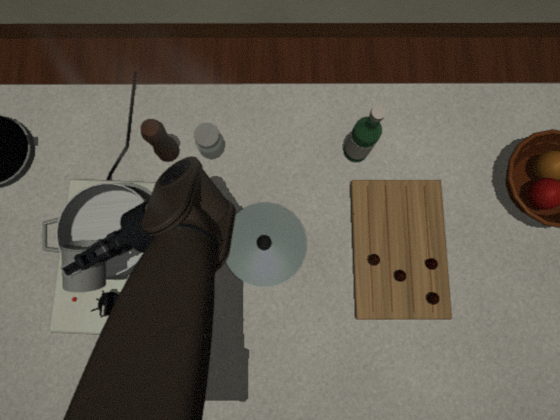

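```bash
python3 - <<'E'
from pour import *
np.set_printoptions(precision=4,suppress=True)
st=observe()
for tau,roll,c in ((15,110,[568,292,190]),(15,150,[572,298,180])):
    Rb=Rtool(116,tau,roll); pb=tcp_for_rim(c,Rb); plan(pb,Rb,st,n=5)
    q,e=ik(pb,Rb,st['qpos']); st=dict(st,position=pb,orientation=Rb.as_euler('xyz',degrees=True),qpos=q)
E
```

```text
rows 5 (min 4.2) t [ 0.0111 -0.0002  0.0031] a [-0.0165  0.0338 -0.0099] ik [  0.   27.9 101.7  61.6  99.3  64.6] 0.0
rows 5 (min 4.8) t [0.0076 0.009  0.0019] a [-0.0188  0.0386 -0.0115] ik [  1.2  29.   99.7  62.6  98.9 105.8] 0.0
```

Call:
jog_arm(
  series=[
    {"tx":0.0111,"ty":0,"tz":0.003,"ax":-0.0165,"ay":0.0338,"az":-0.01,"gripper":60},
    {"tx":0.0111,"ty":0,"tz":0.003,"ax":-0.0165,"ay":0.0338,"az":-0.01,"gripper":60},
    {"tx":0.0111,"ty":0,"tz":0.003,"ax":-0.0165,"ay":0.0338,"az":-0.01,"gripper":60},
    {"tx":0.0111,"ty":0,"tz":0.003,"ax":-0.0165,"ay":0.0338,"az":-0.01,"gripper":60},
    {"tx":0.0111,"ty":0,"tz":0.003,"ax":-0.0165,"ay":0.0338,"az":-0.01,"gripper":60},
  ],
)

```text
clock: 10.7
position: [531.1, 318.8, 188.6]
orientation: [-106.0, 19.2, 20.5]
ft_force: [0.8, 1.4, -2.8]
finger_gap: 66.7
```

Call:
jog_arm(
  series=[
    {"tx":0.0076,"ty":0.009,"tz":0.002,"ax":-0.0188,"ay":0.0386,"az":-0.0115,"gripper":60},
    {"tx":0.0076,"ty":0.009,"tz":0.002,"ax":-0.0188,"ay":0.0386,"az":-0.0115,"gripper":60},
    {"tx":0.0076,"ty":0.009,"tz":0.002,"ax":-0.0188,"ay":0.0386,"az":-0.0115,"gripper":60},
    {"tx":0.0076,"ty":0.009,"tz":0.002,"ax":-0.0188,"ay":0.0386,"az":-0.0115,"gripper":60},
    {"tx":0.0076,"ty":0.009,"tz":0.002,"ax":-0.0188,"ay":0.0386,"az":-0.0115,"gripper":60},
  ],
)

```text
clock: 11.2
position: [542.5, 332.4, 191.8]
orientation: [-118.1, 56.7, 1.8]
ft_force: [0.2, 0.2, -2.6]
finger_gap: 66.6
```

Call:
jog_arm(
  series=[
    {"tx":0,"ty":0,"tz":0,"ax":0,"ay":0,"az":0,"gripper":60},
    {"tx":0,"ty":0,"tz":0,"ax":0,"ay":0,"az":0,"gripper":60},
    {"tx":0,"ty":0,"tz":0,"ax":0,"ay":0,"az":0,"gripper":60},
  ],
)

```text
clock: 11.5
position: [541.6, 332.8, 191.4]
orientation: [-117.9, 56.5, 2.2]
ft_force: [0.9, -0.3, -2.3]
finger_gap: 66.4
```

```bash
python3 - <<'E'
from h import *
snap('scene','s7.png');snap('top','t7.png');snap('wrist','w7.png'); st=observe(); print(st['position'],st['orientation'],st['ft_force'],st['clock'])
E
```

```text
[541.43669471 333.02815406 191.25329729] [-117.93370613   56.55386802    2.11758906] [ 0.08238395 -0.10536057 -2.56900248] 11.65
```

View pics/s7.png

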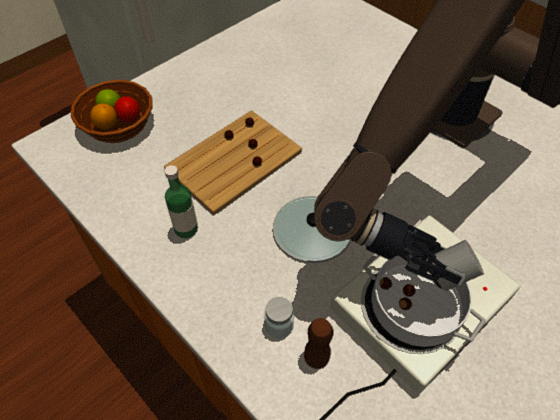

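View pics/t7.png

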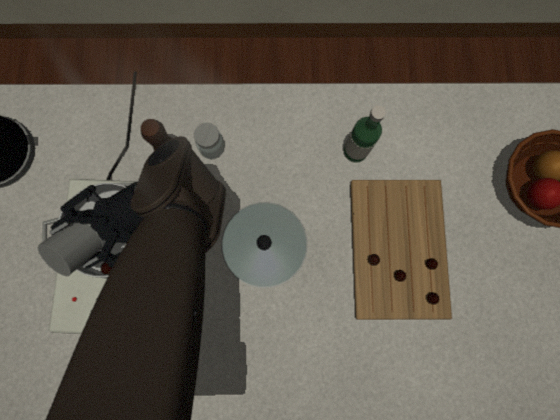

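View pics/w7.png

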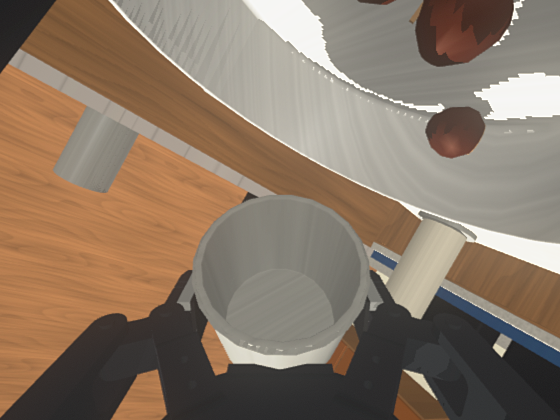

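```bash
cat > path.py <<'E'
from plan import *
def check(p,Rm,n,st):
    Rc=R.from_euler('xyz',st['orientation'],degrees=True); rv=(Rm*Rc.inv()).as_rotvec(); q=st['qpos']; mx=0;pr=[]
    for i in range(1,n+1):
        pi=st['position']+(np.asarray(p)-st['position'])*i/n; Ri=R.from_rotvec(rv*i/n)*Rc
        q2,e=ik(pi,Ri,q); d=abs(q2-q)*10/np.array([159.86,159.86,180,180,180,180]); pr.append((i,np.round(pi),np.round(q2),round(d.max(),2),round(e,2),np.round(Ri.as_matrix()[:,2],2))); q=q2
    for x in pr[::max(1,n//6)]+[pr[-1]]: print(*x)
    return dict(st,position=np.asarray(p),orientation=Rm.as_euler('xyz',degrees=True),qpos=q)
E
python3 - <<'E'
from path import *
np.set_printoptions(precision=4,suppress=True)
st=observe()
p1=st['position']+[0,-20,100]; Rc=R.from_euler('xyz',st['orientation'],degrees=True)
Ra=Rtool(100,20,60)
p1=np.array([560,250,270]); plan(p1,Ra,st); s1=check(p1,Ra,12,st)
p2=np.array([634,-258,130]); Rb=Rtool(66.8,32,0); plan(p2,Rb,s1); s2=check(p2,Rb,12,s1)
E
```

```text
rows 11 (min 10.3) t [ 0.0056 -0.0252  0.0239] a [ 0.0114 -0.0414  0.0071] ik [ -7.8  14.8 106.3  63.7  94.   24.8] 0.0
1 [543. 326. 198.] [  1.  28. 100.  62.  98.  99.] 0.36 0.0 [-0.41  0.87 -0.28]
3 [546. 312. 211.] [ -1.  25. 101.  61.  97.  86.] 0.37 0.0 [-0.37  0.87 -0.32]
5 [549. 298. 224.] [ -2.  22. 102.  61.  96.  73.] 0.37 0.0 [-0.33  0.88 -0.34]
7 [552. 285. 237.] [ -4.  20. 103.  61.  95.  59.] 0.38 0.0 [-0.28  0.89 -0.36]
9 [555. 271. 250.] [ -5.  18. 105.  62.  94.  46.] 0.38 0.0 [-0.23  0.9  -0.36]
11 [558. 257. 263.] [ -7.  16. 106.  63.  94.  32.] 0.39 0.0 [-0.19  0.92 -0.35]
12 [560. 250. 270.] [ -8.  15. 106.  64.  94.  25.] 0.39 0.0 [-0.16  0.93 -0.34]
rows 11 (min 10.9) t [ 0.0224 -0.1539 -0.0424] a [-0.0085 -0.0262 -0.0022] ik [-47.5  34.1  90.9  50.6  89.  -41.7] 0.0
1 [566. 208. 258.] [-12.  15. 107.  61.  94.  19.] 0.31 0.0 [-0.13  0.92 -0.38]
3 [578. 123. 235.] [-19.  16. 107.  56.  94.   8.] 0.32 0.0 [-0.06  0.9  -0.43]
5 [591.  38. 212.] [-27.  18. 105.  53.  93.  -4.] 0.32 0.0 [ 0.02  0.88 -0.48]
7 [603. -46. 188.] [-33.  21. 103.  50.  91. -15.] 0.31 0.0 [ 0.11  0.85 -0.51]
9 [ 616. -131.  165.] [-40.  26.  99.  50.  90. -26.] 0.3 0.0 [ 0.2   0.82 -0.53]
11 [ 628. -216.  142.] [-45.  31.  94.  50.  89. -37.] 0.29 0.0 [ 0.29  0.79 -0.53]
12 [ 634. -258.  130.] [-48.  34.  91.  51.  89. -42.] 0.28 0.0 [ 0.33  0.78 -0.53]
```

Call:
jog_arm(
  series=[
    {"tx":0.0056,"ty":-0.0252,"tz":0.04,"ax":0.0114,"ay":-0.0414,"az":0.0071,"gripper":60},
    {"tx":0.0056,"ty":-0.0252,"tz":0.04,"ax":0.0114,"ay":-0.0414,"az":0.0071,"gripper":60},
    {"tx":0.0056,"ty":-0.0252,"tz":0.04,"ax":0.0114,"ay":-0.0414,"az":0.0071,"gripper":60},
    {"tx":0.0056,"ty":-0.0252,"tz":0.04,"ax":0.0114,"ay":-0.0414,"az":0.0071,"gripper":60},
    {"tx":0.0056,"ty":-0.0252,"tz":0.02,"ax":0.0114,"ay":-0.0414,"az":0.0071,"gripper":60},
  ],
)

```text
clock: 12.15
position: [550.2, 295.2, 246.7]
orientation: [-111.4, 17.8, 13.0]
ft_force: [-0.0, 0.2, -3.9]
finger_gap: 66.7
```

Call:
jog_arm(
  series=[
    {"tx":0.0056,"ty":-0.0252,"tz":0.02,"ax":0.0114,"ay":-0.0414,"az":0.0071,"gripper":60},
    {"tx":0.0056,"ty":-0.0252,"tz":0.02,"ax":0.0114,"ay":-0.0414,"az":0.0071,"gripper":60},
    {"tx":0.0056,"ty":-0.0252,"tz":0.02,"ax":0.0114,"ay":-0.0414,"az":0.0071,"gripper":60},
    {"tx":0.0056,"ty":-0.0252,"tz":0.02,"ax":0.0114,"ay":-0.0414,"az":0.0071,"gripper":60},
    {"tx":0.0056,"ty":-0.0252,"tz":0.02,"ax":0.0114,"ay":-0.0414,"az":0.0071,"gripper":60},
  ],
)

```text
clock: 12.65
position: [558.0, 257.3, 275.7]
orientation: [-112.0, -20.7, 19.7]
ft_force: [0.2, 0.0, -1.7]
finger_gap: 66.5
```

```bash
python3 - <<'E'
from path import *
np.set_printoptions(precision=4,suppress=True)
st=observe()
p2=np.array([634,-258,130]); Rb=Rtool(66.8,32,0); plan(p2,Rb,st);print(st['position'],st['orientation'])
E
```

```text
rows 12 (min 11.0) t [ 0.0211 -0.1431 -0.0405] a [-0.0074 -0.0272 -0.0006] ik [-47.5  34.1  90.9  50.6  89.  -41.7] 0.0
[558.0138 257.3348 275.6629] [-112.0477  -20.6914   19.7093]
```

Call:
jog_arm(
  series=[
    {"tx":0.0211,"ty":-0.143,"tz":-0.0405,"ax":-0.0074,"ay":-0.0272,"az":-0.0006,"gripper":60},
    {"tx":0.0211,"ty":-0.143,"tz":-0.0405,"ax":-0.0074,"ay":-0.0272,"az":-0.0006,"gripper":60},
    {"tx":0.0211,"ty":-0.143,"tz":-0.0405,"ax":-0.0074,"ay":-0.0272,"az":-0.0006,"gripper":60},
    {"tx":0.0211,"ty":-0.143,"tz":-0.0405,"ax":-0.0074,"ay":-0.0272,"az":-0.0006,"gripper":60},
    {"tx":0.0211,"ty":-0.143,"tz":-0.0405,"ax":-0.0074,"ay":-0.0272,"az":-0.0006,"gripper":60},
  ],
)

```text
clock: 13.15
position: [589.9, 41.5, 214.4]
orientation: [-130.8, -40.4, 28.8]
ft_force: [0.4, -0.4, -1.9]
finger_gap: 66.7
```

Call:
jog_arm(
  series=[
    {"tx":0.0211,"ty":-0.143,"tz":-0.0405,"ax":-0.0074,"ay":-0.0272,"az":-0.0006,"gripper":60},
    {"tx":0.0211,"ty":-0.143,"tz":-0.0405,"ax":-0.0074,"ay":-0.0272,"az":-0.0006,"gripper":60},
    {"tx":0.0211,"ty":-0.143,"tz":-0.0405,"ax":-0.0074,"ay":-0.0272,"az":-0.0006,"gripper":60},
    {"tx":0.0211,"ty":-0.143,"tz":-0.0405,"ax":-0.0074,"ay":-0.0272,"az":-0.0006,"gripper":60},
    {"tx":0.0211,"ty":-0.143,"tz":-0.0405,"ax":-0.0074,"ay":-0.0272,"az":-0.0006,"gripper":60},
  ],
)

```text
clock: 13.65
position: [621.6, -173.1, 153.6]
orientation: [-162.0, -55.2, 51.8]
ft_force: [1.1, 0.4, -1.8]
finger_gap: 66.7
```

Call:
jog_arm(
  series=[
    {"tx":0.0211,"ty":-0.143,"tz":-0.0405,"ax":-0.0074,"ay":-0.0272,"az":-0.0006,"gripper":60},
    {"tx":0.0211,"ty":-0.143,"tz":-0.0405,"ax":-0.0074,"ay":-0.0272,"az":-0.0006,"gripper":60},
    {"tx":0,"ty":0,"tz":0,"ax":0,"ay":0,"az":0,"gripper":60},
  ],
)

```text
clock: 13.95
position: [633.2, -262.1, 126.9]
orientation: [-179.3, -57.9, 65.7]
ft_force: [-0.4, 0.0, -3.1]
finger_gap: 66.5
```

```bash
python3 - <<'E'
from path import *
np.set_printoptions(precision=4,suppress=True)
snap('scene','s8.png')
st=observe();print(st['position'],st['orientation'])
p2=np.array([633.9,-259,52]); Rb=R.from_euler('xyz',[178.9,-57.9,66.8],degrees=True); plan(p2,Rb,st)
E
```

```text
[ 633.3228 -259.6122  127.982 ] [-179.1066  -57.9797   65.664 ]
rows 2 (min 1.6) t [ 0.001   0.001  -0.1266] a [-0.0014 -0.0026 -0.0015] ik [-47.7  40.2  91.3  51.5  84.2 -46.9] 0.0
```

View pics/s8.png

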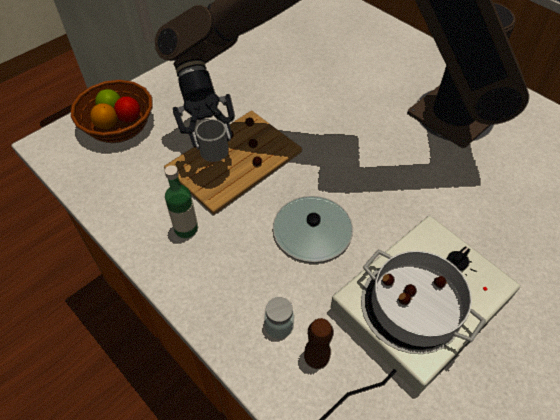

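Call:
jog_arm(
  series=[
    {"tx":0.001,"ty":0.001,"tz":-0.12,"ax":-0.0014,"ay":-0.0026,"az":-0.0015,"gripper":60},
    {"tx":0.001,"ty":0.001,"tz":-0.12,"ax":-0.0014,"ay":-0.0026,"az":-0.0015,"gripper":60},
    {"tx":0,"ty":0,"tz":-0.015,"ax":0,"ay":0,"az":0,"gripper":60},
    {"tx":0,"ty":0,"tz":0,"ax":0,"ay":0,"az":0,"gripper":60},
  ],
)

```text
clock: 14.4
position: [634.5, -255.0, 52.7]
orientation: [179.0, -58.0, 67.0]
ft_force: [0.0, 0.4, -1.8]
finger_gap: 66.5
```

```bash
python3 - <<'E'
from h import *
snap('wrist','w9.png')
E
```

```text
(no output)
```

View pics/w9.png

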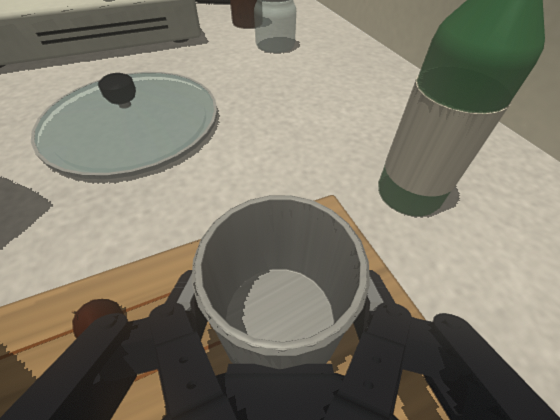

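Call:
jog_arm(
  series=[
    {"tx":0,"ty":0,"tz":-0.007,"ax":0,"ay":0,"az":0,"gripper":60},
    {"tx":0,"ty":0,"tz":0,"ax":0,"ay":0,"az":0,"gripper":60},
  ],
)

```text
clock: 14.65
position: [635.6, -257.0, 52.7]
orientation: [178.4, -57.8, 67.4]
ft_force: [-0.3, 0.2, -2.6]
finger_gap: 66.5
```

Call:
jog_arm(
  series=[
    {"tx":0,"ty":0,"tz":-0.007,"ax":0,"ay":0,"az":0,"gripper":60},
    {"tx":0,"ty":0,"tz":0,"ax":0,"ay":0,"az":0,"gripper":60},
  ],
)

```text
clock: 14.85
position: [634.9, -256.6, 49.2]
orientation: [178.7, -57.8, 67.2]
ft_force: [-0.7, 0.5, -2.2]
finger_gap: 66.5
```

Call:
jog_arm(
  series=[
    {"tx":0,"ty":0,"tz":-0.007,"ax":0,"ay":0,"az":0,"gripper":60},
    {"tx":0,"ty":0,"tz":0,"ax":0,"ay":0,"az":0,"gripper":60},
  ],
)

```text
clock: 15.05
position: [635.0, -256.7, 48.6]
orientation: [178.7, -58.0, 67.2]
ft_force: [-2.3, 0.1, 4.5]
finger_gap: 66.8
```

Call:
jog_arm(
  series=[
    {"tx":0,"ty":0,"tz":-0.007,"ax":0,"ay":0,"az":0,"gripper":60},
    {"tx":0,"ty":0,"tz":0,"ax":0,"ay":0,"az":0,"gripper":60},
  ],
)

```text
clock: 15.25
position: [635.1, -256.7, 48.6]
orientation: [178.7, -58.2, 67.3]
ft_force: [-4.8, 0.7, 11.4]
finger_gap: 67.2
```

Call:
jog_arm(
  series=[
    {"tx":0,"ty":0,"tz":0.006,"ax":0,"ay":0,"az":0,"gripper":67},
    {"tx":0,"ty":0,"tz":0,"ax":0,"ay":0,"az":0,"gripper":85},
    {"tx":0,"ty":0,"tz":0,"ax":0,"ay":0,"az":0,"gripper":85},
    {"tx":0,"ty":0,"tz":0,"ax":0,"ay":0,"az":0,"gripper":85},
    {"tx":0,"ty":0,"tz":0,"ax":0,"ay":0,"az":0,"gripper":85},
  ],
)

```text
clock: 15.75
position: [634.7, -256.4, 45.9]
orientation: [178.8, -57.8, 67.1]
ft_force: [0.1, 0.4, -0.3]
finger_gap: 85.0
```

Call:
jog_arm(
  series=[
    {"tx":-0.035,"ty":-0.077,"tz":0.053,"ax":0,"ay":0,"az":0,"gripper":85},
    {"tx":-0.035,"ty":-0.077,"tz":0.053,"ax":0,"ay":0,"az":0,"gripper":85},
    {"tx":-0.035,"ty":-0.077,"tz":0.053,"ax":0,"ay":0,"az":0,"gripper":85},
    {"tx":-0.035,"ty":-0.077,"tz":0.053,"ax":0,"ay":0,"az":0,"gripper":85},
  ],
)

```text
clock: 16.15
position: [592.3, -349.7, 110.3]
orientation: [178.8, -57.8, 67.1]
ft_force: [-1.4, 0.1, -0.3]
finger_gap: 85.0
```

```bash
python3 - <<'E'
from path import *
np.set_printoptions(precision=1,suppress=True)
snap('wrist','w10.png');snap('scene','s10.png');snap('top','t10.png')
for c in ('top','scene'):
    for l,z in (('nut4',25),('beaker',18),('beaker_rim',90),('lid_knob',41),('pan',72),('knob_grip',99)):
        for d in place_of(l,c):
            if d['confidence']>.3: print(l,c,round(d['confidence'],2),np.array(d['xy']),unproj(c,d['xy'],z))
st=observe();print(st['position'],st['orientation'],st['clock'])
E
```

```text
nut4 top 0.63 [147.2 225.8] [606.9 245.8  25. ]
nut4 top 0.61 [430.5 263.8] [ 523.1 -353.7   25. ]
nut4 top 0.6 [128.9 219.9] [619.8 285.6  25. ]
nut4 top 0.59 [112.4 267.1] [519.8 314.   25. ]
nut4 top 0.51 [371.9 258.1] [ 535.7 -230.8   25. ]
nut4 top 0.46 [404.3 270.3] [ 509.9 -297.6   25. ]
nut4 top 0.42 [129.4 235.6] [586.  282.5  25. ]
beaker top 0.76 [387.5 219.4] [ 619.5 -270.4   18. ]
beaker top 0.51 [401.7 273.4] [ 503.7 -294.    18. ]
lid_knob top 0.61 [265. 245.] [562.9  -5.8  41. ]
pan top 0.92 [113.9 231.9] [587.6 297.1  72. ]
pan top 0.73 [169.7 151.4] [756.5 192.2  72. ]
knob_grip top 0.65 [107.  305.2] [445. 290.  99.]
knob_grip top 0.64 [355.5 149.1] [ 750.5 -190.3   99. ]
nut4 scene 0.64 [409.9 293.8] [551.2 264.6  25. ]
nut4 scene 0.59 [255.8 163.7] [ 539.  -229.4   25. ]
nut4 scene 0.57 [439.7 278.2] [475.4 286.   25. ]
nut4 scene 0.56 [384.7 276.1] [556.3 201.   25. ]
nut4 scene 0.47 [229.4 135.8] [ 523.1 -350.2   25. ]
nut4 scene 0.43 [252.  125.2] [ 453.7 -338.6   25. ]
nut4 scene 0.41 [403.  292.8] [559.7 253.1  25. ]
nut4 scene 0.38 [251.5 145.8] [ 505.4 -283.    25. ]
beaker scene 0.9 [220.4 175.7] [ 625.3 -265.7   18. ]
beaker_rim scene 0.59 [217.  156.9] [ 628.1 -264.3   90. ]
lid_knob scene 0.74 [313.6 216.5] [561.4  -7.   41. ]
pan scene 0.6 [417.4 303.2] [583.4 296.   72. ]
knob_grip scene 0.79 [460.8 249.3] [435.7 287.9  99. ]
[ 592.9 -348.7  109.9] [178.7 -57.8  67.2] 16.9
```

View pics/w10.png

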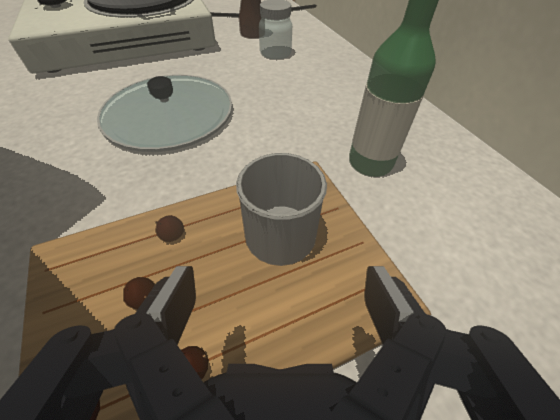

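View pics/t10.png

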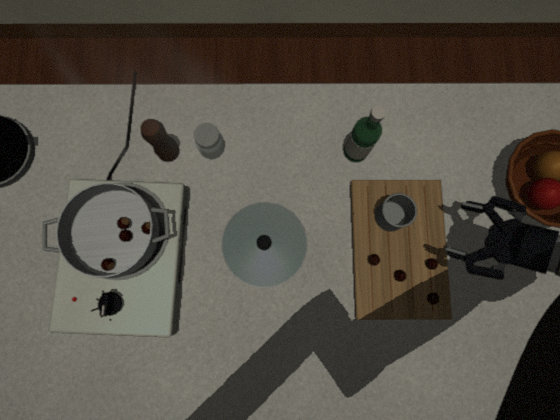

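```bash
python3 - <<'E'
from path import *
np.set_printoptions(precision=3,suppress=True)
st=observe(); Rd=R.from_euler('xyz',[180,0,90],degrees=True); p=[505,-330,190]
plan(p,Rd,st); check(p,Rd,13,st)
E
```

```text
rows 8 (min 7.4) t [-0.037  0.008  0.033] a [-0.04   0.009  0.015] ik [-42.8   9.6 102.9  -0.   67.5 -42.8] 0.0
1 [ 586. -347.  116.] [-54.  36.  87.  44.  91. -46.] 0.19 0.0 [ 0.32  0.74 -0.6 ]
3 [ 573. -344.  128.] [-53.  31.  89.  37.  87. -47.] 0.19 0.0 [ 0.25  0.65 -0.71]
5 [ 559. -342.  141.] [-51.  27.  92.  30.  83. -47.] 0.19 0.0 [ 0.19  0.55 -0.81]
7 [ 546. -339.  153.] [-50.  22.  94.  23.  79. -47.] 0.2 0.0 [ 0.14  0.43 -0.89]
9 [ 532. -336.  165.] [-48.  18.  97.  16.  75. -46.] 0.2 0.0 [ 0.08  0.3  -0.95]
11 [ 519. -333.  178.] [-45.  14. 100.   8.  71. -45.] 0.21 0.0 [ 0.04  0.15 -0.99]
13 [ 505. -330.  190.] [-43.  10. 103.   0.  68. -43.] 0.23 0.0 [ 0.  0. -1.]
13 [ 505. -330.  190.] [-43.  10. 103.   0.  68. -43.] 0.23 0.0 [ 0.  0. -1.]
```

Call:
jog_arm(
  series=[
    {"tx":-0.037,"ty":0.008,"tz":0.033,"ax":-0.04,"ay":0.009,"az":0.015,"gripper":85},
    {"tx":-0.037,"ty":0.008,"tz":0.033,"ax":-0.04,"ay":0.009,"az":0.015,"gripper":85},
    {"tx":-0.037,"ty":0.008,"tz":0.033,"ax":-0.04,"ay":0.009,"az":0.015,"gripper":70},
    {"tx":-0.037,"ty":0.008,"tz":0.033,"ax":-0.04,"ay":0.009,"az":0.015,"gripper":55},
    {"tx":-0.037,"ty":0.008,"tz":0.033,"ax":-0.04,"ay":0.009,"az":0.015,"gripper":50},
  ],
)

```text
clock: 17.4
position: [537.1, -337.5, 160.8]
orientation: [176.6, -20.7, 82.6]
ft_force: [0.4, 0.5, -0.5]
finger_gap: 49.7
```

Call:
jog_arm(
  series=[
    {"tx":-0.037,"ty":0.008,"tz":0.033,"ax":-0.04,"ay":0.009,"az":0.015,"gripper":50},
    {"tx":-0.037,"ty":0.008,"tz":0.033,"ax":-0.04,"ay":0.009,"az":0.015,"gripper":50},
    {"tx":-0.037,"ty":0.008,"tz":0.033,"ax":-0.04,"ay":0.009,"az":0.015,"gripper":50},
  ],
)

```text
clock: 17.7
position: [504.0, -330.0, 190.8]
orientation: [-179.9, 1.2, 90.2]
ft_force: [0.2, 0.7, -0.8]
finger_gap: 49.9
```

```bash
cat > nuts.py <<'E'
from path import *
import sys
np.set_printoptions(precision=1,suppress=True)
st,im=snap('wrist',sys.argv[1])
for d in place_of('nut4','wrist'):
    if d['confidence']>.2: print('place',round(d['confidence'],2),np.array(d['xy']),unproj('wrist',d['xy'],18,st)[:2])
for d in trace('nut4','wrist'):
    if d['confidence']>.2:
        ys,xs=np.nonzero(d['pixels']); c=(xs.mean(),ys.mean()); print('trace',round(d['confidence'],2),np.array(c),unproj('wrist',c,28,st)[:2])
st=observe();print(st['position'],st['orientation'],st['clock'])
E
python3 nuts.py w11.png
```

```text
place 0.89 [278.5 145.8] [ 502.8 -291.2]
place 0.78 [308.4  86.8] [ 531.8 -234.4]
place 0.74 [235.4 200.9] [ 455.3 -351.7]
place 0.67 [298. 203.] [ 524.5 -353.9]
trace 0.95 [311.8  84.9] [ 534.1 -233. ]
trace 0.83 [276.1 141.8] [ 500.5 -285.8]
trace 0.79 [297.6 206.2] [ 523.6 -354. ]
trace 0.75 [232.5 203.2] [ 453.6 -350.9]
[ 504.6 -328.5  190.5] [-180.     0.8   90.2] 17.85
```

View pics/w11.png

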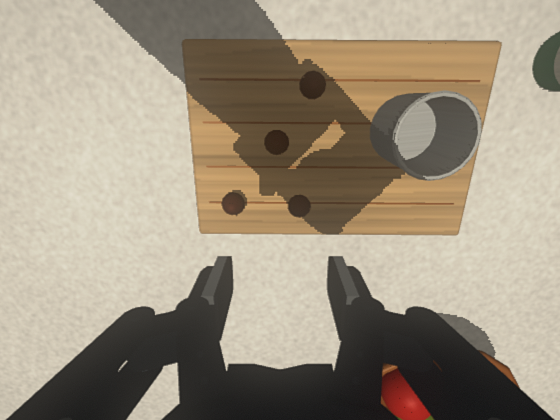

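Call:
jog_arm(
  newtons=25,
  series=[
    {"tx":0.032,"ty":-0.042,"tz":-0.13,"ax":0,"ay":0,"az":0,"gripper":50},
    {"tx":0.032,"ty":-0.042,"tz":-0.15,"ax":0,"ay":0,"az":0,"gripper":50},
    {"tx":0,"ty":0,"tz":-0.15,"ax":0,"ay":0,"az":0,"gripper":50},
    {"tx":0,"ty":0,"tz":-0.12,"ax":0,"ay":0,"az":0,"gripper":50},
  ],
)

```text
clock: 18.25
position: [522.0, -355.2, 20.1]
orientation: [-179.7, 0.6, 89.9]
ft_force: [-0.3, -0.2, 0.4]
finger_gap: 49.7
```

```bash
python3 nuts.py w12.png
```

```text
place 0.81 [153.8 257.5] [ 454.3 -351.4]
place 0.75 [235.5 136.6] [ 502.  -287.1]
place 0.58 [305.1   2.8] [ 533.4 -233.2]
trace 0.92 [228.8 135.6] [ 500.6 -285.7]
trace 0.88 [144.6 267.4] [ 453.6 -351.7]
trace 0.78 [284.  271.3] [ 525.1 -353.7]
trace 0.65 [309.2  12.8] [ 534.5 -239.2]
[ 521.8 -354.9   21.1] [-179.6    0.5   89.9] 18.4
```

View pics/w12.png

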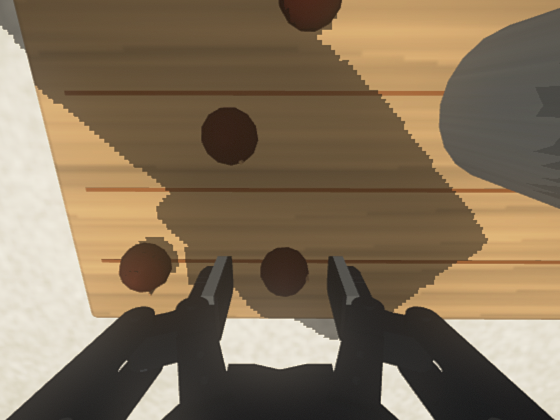

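Call:
jog_arm(
  newtons=25,
  series=[
    {"tx":0,"ty":0,"tz":0,"ax":0,"ay":0,"az":0,"gripper":15},
    {"tx":0,"ty":0,"tz":0,"ax":0,"ay":0,"az":0,"gripper":15},
    {"tx":0,"ty":0,"tz":0,"ax":0,"ay":0,"az":0,"gripper":15},
    {"tx":0,"ty":0,"tz":0.1,"ax":0,"ay":0,"az":0,"gripper":15},
    {"tx":0,"ty":0,"tz":0.12,"ax":0,"ay":0,"az":0,"gripper":15},
  ],
)

```text
clock: 18.9
position: [522.0, -353.8, 89.5]
orientation: [-179.7, 0.6, 90.1]
ft_force: [0.8, -0.3, -0.3]
finger_gap: 22.4
```

```bash
python3 nuts.py w13.png; python3 - <<'E'
from path import *
np.set_printoptions(precision=4,suppress=True)
st=observe();Rd=R.from_euler('xyz',[180,0,90],degrees=True); p=[600,305,150]
plan(p,Rd,st,n=14);check(p,Rd,14,st)
E
```

```text
place 0.88 [281.5 253.8] [ 523.7 -384.8]
place 0.87 [296.9  37.8] [ 532.9 -232.3]
place 0.63 [250.1 126.4] [ 501.8 -286.3]
trace 0.85 [279.1 264.5] [ 522.  -388.7]
trace 0.7 [186.  218.8] [ 453.8 -351.1]
trace 0.63 [300.1  35. ] [ 534.4 -232.5]
trace 0.56 [246.4 127.1] [ 500.3 -286. ]
[ 525.3 -356.7   95. ] [179.8   1.1  90.1] 19.05
rows 14 (min 13.6) t [0.0178 0.1576 0.0131] a [ 0.0004  0.0001 -0.    ] ik [18.3 20.2 94.3 -0.  65.4 18.3] 0.0
1 [ 531. -309.   99.] [-39.  16. 105.  -1.  58. -39.] 0.23 0.0 [ 0.   -0.02 -1.  ]
3 [ 541. -215.  107.] [-31.  12. 109.  -1.  58. -31.] 0.26 0.0 [ 0.   -0.02 -1.  ]
5 [ 552. -120.  115.] [-22.  10. 111.  -1.  59. -22.] 0.29 0.0 [ 0.   -0.01 -1.  ]
7 [563. -26. 122.] [-13.   9. 111.  -1.  60. -12.] 0.3 0.0 [ 0.   -0.01 -1.  ]
9 [573.  69. 130.] [ -3.  10. 109.  -0.  61.  -3.] 0.3 0.0 [ 0.   -0.01 -1.  ]
11 [584. 163. 138.] [  6.  13. 105.  -0.  62.   6.] 0.28 0.0 [ 0. -0. -1.]
13 [595. 258. 146.] [15. 18. 98. -0. 64. 15.] 0.25 0.0 [ 0. -0. -1.]
14 [600. 305. 150.] [18. 20. 94.  0. 65. 18.] 0.24 0.0 [ 0. -0. -1.]
```

View pics/w13.png

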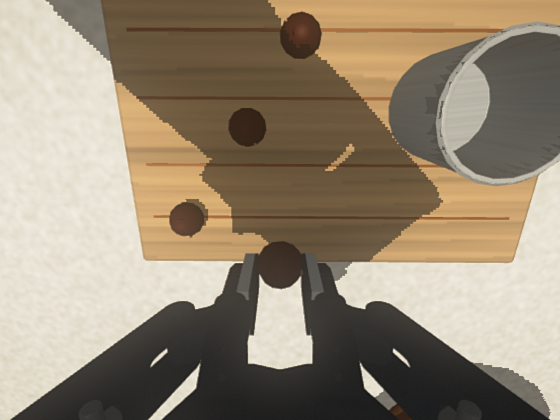

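Call:
jog_arm(
  series=[
    {"tx":0.018,"ty":0.158,"tz":0.045,"ax":0,"ay":0,"az":0,"gripper":15},
    {"tx":0.018,"ty":0.158,"tz":0.045,"ax":0,"ay":0,"az":0,"gripper":15},
    {"tx":0.018,"ty":0.158,"tz":0.045,"ax":0,"ay":0,"az":0,"gripper":15},
    {"tx":0.018,"ty":0.158,"tz":0.045,"ax":0,"ay":0,"az":0,"gripper":15},
    {"tx":0.018,"ty":0.158,"tz":0.045,"ax":0,"ay":0,"az":0,"gripper":15},
  ],
)

```text
clock: 19.55
position: [549.3, -115.8, 157.3]
orientation: [-179.8, 0.8, 90.1]
ft_force: [0.4, -0.2, -0.2]
finger_gap: 22.3
```

Call:
jog_arm(
  series=[
    {"tx":0.018,"ty":0.158,"tz":0,"ax":0,"ay":0,"az":0,"gripper":15},
    {"tx":0.018,"ty":0.158,"tz":0,"ax":0,"ay":0,"az":0,"gripper":15},
    {"tx":0.018,"ty":0.158,"tz":0,"ax":0,"ay":0,"az":0,"gripper":15},
    {"tx":0.018,"ty":0.158,"tz":0,"ax":0,"ay":0,"az":0,"gripper":15},
    {"tx":0.018,"ty":0.158,"tz":0,"ax":0,"ay":0,"az":0,"gripper":15},
  ],
)

```text
clock: 20.05
position: [576.3, 121.1, 156.9]
orientation: [-179.8, 0.8, 90.1]
ft_force: [0.4, -0.1, -0.1]
finger_gap: 22.6
```

Call:
jog_arm(
  series=[
    {"tx":0.018,"ty":0.158,"tz":0,"ax":0,"ay":0,"az":0,"gripper":15},
    {"tx":0.018,"ty":0.158,"tz":0,"ax":0,"ay":0,"az":0,"gripper":15},
    {"tx":0.018,"ty":0.158,"tz":0,"ax":0,"ay":0,"az":0,"gripper":15},
    {"tx":0.018,"ty":0.158,"tz":0,"ax":0,"ay":0,"az":0,"gripper":15},
  ],
)

```text
clock: 20.45
position: [597.9, 310.5, 156.6]
orientation: [-179.7, 0.8, 90.1]
ft_force: [-0.2, -0.6, -0.2]
finger_gap: 22.6
```

```bash
sed -i 's/,18,st)/,float(sys.argv[2]) if len(sys.argv)>2 else 18,st)/; s/,28,st)/,10+float(sys.argv[2]) if len(sys.argv)>2 else 28,st)/' nuts.py; python3 nuts.py w14.png 76
```

```text
place 0.9 [177.1 241.9] [513.8 284.8]
place 0.71 [281.7 318.6] [600.2 208.2]
place 0.55 [281.4 258.7] [599.7 269.6]
place 0.41 [257.3 258.3] [579.5 269.9]
trace 0.96 [279.7 264.3] [598.3 270.1]
trace 0.77 [182.5 231.2] [523.  298.9]
trace 0.72 [ 86.7 233.7] [447.9 296.5]
trace 0.61 [274.7 311.5] [594.1 223.9]
trace 0.41 [256.  254.1] [579.4 279.2]
[597.5 311.3 156.4] [-179.7    0.8   90.3] 20.6
```

View pics/w14.png

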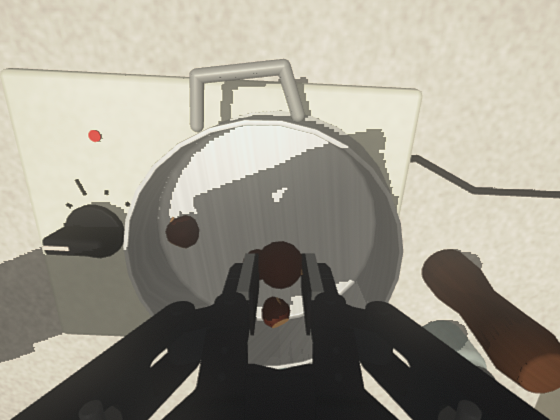

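Call:
jog_arm(
  series=[
    {"tx":0,"ty":0.05,"tz":-0.07,"ax":0,"ay":0,"az":0,"gripper":15},
    {"tx":0,"ty":0,"tz":0,"ax":0,"ay":0,"az":0,"gripper":45},
    {"tx":0,"ty":0,"tz":0,"ax":0,"ay":0,"az":0,"gripper":50},
    {"tx":0,"ty":0,"tz":0,"ax":0,"ay":0,"az":0,"gripper":50},
  ],
)

```text
clock: 21.0
position: [599.2, 322.5, 137.3]
orientation: [-179.9, 0.8, 90.0]
ft_force: [0.2, 0.6, -0.5]
finger_gap: 50.5
```

```bash
python3 nuts.py w15.png 76;python3 - <<'E'
from path import *
np.set_printoptions(precision=4,suppress=True)
st=observe();Rd=R.from_euler('xyz',[180,0,90],degrees=True); p=[533,-233,150]
plan(p,Rd,st)
E
```

```text
place 0.92 [249.7 222.7] [577.8 322.2]
place 0.88 [290.5 300.7] [608.5 254.1]
place 0.8 [278.8 350. ] [599.  203.2]
place 0.79 [255.3 284. ] [580.4 269.8]
place 0.77 [170.1 271.1] [514.4 281.3]
trace 0.89 [285.8 288.5] [604.4 272.6]
trace 0.75 [173.8 257.8] [522.7 298.6]
trace 0.73 [253.6 291.8] [579.9 269.6]
trace 0.56 [236.8 227.6] [569.7 322.6]
[599.4 322.9 137.8] [-179.9    0.8   90. ] 21.15
rows 12 (min 11.4) t [-0.0185 -0.1544  0.0034] a [ 0.0004 -0.     -0.    ] ik [-33.6   9.4 107.6   0.   63.  -33.6] 0.0
```

View pics/w15.png

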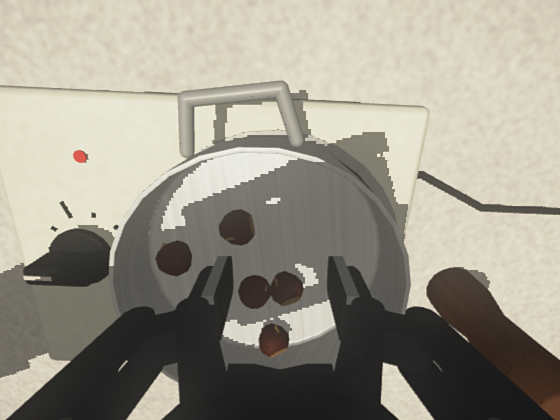

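Call:
jog_arm(
  series=[
    {"tx":-0.0185,"ty":-0.154,"tz":0.04,"ax":0,"ay":0,"az":0,"gripper":50},
    {"tx":-0.0185,"ty":-0.154,"tz":0.02,"ax":0,"ay":0,"az":0,"gripper":50},
    {"tx":-0.0185,"ty":-0.154,"tz":0,"ax":0,"ay":0,"az":0,"gripper":50},
    {"tx":-0.0185,"ty":-0.154,"tz":0,"ax":0,"ay":0,"az":0,"gripper":50},
    {"tx":-0.0185,"ty":-0.154,"tz":0,"ax":0,"ay":0,"az":0,"gripper":50},
  ],
)

```text
clock: 21.65
position: [570.9, 90.6, 155.7]
orientation: [-179.9, 0.8, 90.1]
ft_force: [0.7, -0.1, -0.4]
finger_gap: 50.0
```

Call:
jog_arm(
  series=[
    {"tx":-0.0185,"ty":-0.154,"tz":0,"ax":0,"ay":0,"az":0,"gripper":50},
    {"tx":-0.0185,"ty":-0.154,"tz":0,"ax":0,"ay":0,"az":0,"gripper":50},
    {"tx":-0.0185,"ty":-0.154,"tz":0,"ax":0,"ay":0,"az":0,"gripper":50},
    {"tx":-0.0185,"ty":-0.154,"tz":0,"ax":0,"ay":0,"az":0,"gripper":50},
    {"tx":-0.0185,"ty":-0.154,"tz":-0.04,"ax":0,"ay":0,"az":0,"gripper":50},
  ],
)

```text
clock: 22.15
position: [544.3, -141.2, 145.5]
orientation: [179.8, 0.9, 90.0]
ft_force: [0.8, 0.2, -0.1]
finger_gap: 49.9
```

Call:
jog_arm(
  series=[
    {"tx":-0.0185,"ty":-0.154,"tz":-0.04,"ax":0,"ay":0,"az":0,"gripper":50},
    {"tx":-0.0185,"ty":-0.154,"tz":-0.04,"ax":0,"ay":0,"az":0,"gripper":50},
  ],
)

```text
clock: 22.35
position: [531.9, -233.2, 119.4]
orientation: [-179.9, 0.9, 90.0]
ft_force: [1.0, 0.1, 0.1]
finger_gap: 50.6
```

```bash
python3 nuts.py w16.png
```

```text
place 0.92 [281.2 202.3] [ 533.7 -231.3]
place 0.74 [248.6 259.3] [ 503.9 -286.5]
trace 0.74 [244.2 264.5] [ 501.  -286.1]
trace 0.56 [281.9 208.1] [ 534.3 -233. ]
[ 531.2 -233.5  118.4] [-179.8    0.8   89.8] 22.5
```

Call:
jog_arm(
  series=[
    {"tx":0.008,"ty":0.004,"tz":-0.14,"ax":0,"ay":0,"az":0,"gripper":50},
    {"tx":0,"ty":0,"tz":-0.11,"ax":0,"ay":0,"az":0,"gripper":50},
    {"tx":0,"ty":0,"tz":-0.075,"ax":0,"ay":0,"az":0,"gripper":50},
    {"tx":0,"ty":0,"tz":0,"ax":0,"ay":0,"az":0,"gripper":50},
  ],
)

```text
clock: 22.9
position: [532.3, -226.9, 18.0]
orientation: [-179.5, 0.6, 90.1]
ft_force: [-0.5, 0.7, 0.1]
finger_gap: 50.0
```

Call:
jog_arm(
  newtons=25,
  series=[
    {"tx":0,"ty":0,"tz":0,"ax":0,"ay":0,"az":0,"gripper":15},
    {"tx":0,"ty":0,"tz":0,"ax":0,"ay":0,"az":0,"gripper":15},
    {"tx":0,"ty":0,"tz":0,"ax":0,"ay":0,"az":0,"gripper":15},
    {"tx":0,"ty":0,"tz":0.1,"ax":0,"ay":0,"az":0,"gripper":15},
    {"tx":0,"ty":0,"tz":0.15,"ax":0,"ay":0,"az":0,"gripper":15},
  ],
)

```text
clock: 23.4
position: [532.8, -228.4, 95.0]
orientation: [-179.6, 0.6, 90.1]
ft_force: [-0.1, -0.7, -0.3]
finger_gap: 23.0
```

```bash
python3 - <<'E'
from path import *
np.set_printoptions(precision=4,suppress=True)
st=observe();Rd=R.from_euler('xyz',[180,0,90],degrees=True); p=[625,325,155]
print(st['position'],st['finger_gap']);plan(p,Rd,st,n=12)
E
```

```text
[ 532.7702 -228.3841   94.9845] 23.004929330790976
rows 12 (min 11.5) t [0.0256 0.1537 0.0167] a [ 0.0003 -0.0002 -0.    ] ik [19.2 23.7 89.2 -0.  67.1 19.2] 0.0
```

Call:
jog_arm(
  series=[
    {"tx":0.0256,"ty":0.154,"tz":0.04,"ax":0,"ay":0,"az":0,"gripper":15},
    {"tx":0.0256,"ty":0.154,"tz":0.04,"ax":0,"ay":0,"az":0,"gripper":15},
    {"tx":0.0256,"ty":0.154,"tz":0.04,"ax":0,"ay":0,"az":0,"gripper":15},
    {"tx":0.0256,"ty":0.154,"tz":0.04,"ax":0,"ay":0,"az":0,"gripper":15},
    {"tx":0.0256,"ty":0.154,"tz":0.04,"ax":0,"ay":0,"az":0,"gripper":15},
  ],
)

```text
clock: 23.9
position: [573.5, 3.2, 158.4]
orientation: [180.0, 0.8, 90.1]
ft_force: [0.5, 0.4, -0.1]
finger_gap: 22.8
```

Call:
jog_arm(
  series=[
    {"tx":0.0256,"ty":0.154,"tz":0,"ax":0,"ay":0,"az":0,"gripper":15},
    {"tx":0.0256,"ty":0.154,"tz":0,"ax":0,"ay":0,"az":0,"gripper":15},
    {"tx":0.0256,"ty":0.154,"tz":0,"ax":0,"ay":0,"az":0,"gripper":15},
    {"tx":0.0256,"ty":0.154,"tz":0,"ax":0,"ay":0,"az":0,"gripper":15},
    {"tx":0.0256,"ty":0.154,"tz":0,"ax":0,"ay":0,"az":0,"gripper":15},
  ],
)

```text
clock: 24.4
position: [611.9, 234.6, 157.9]
orientation: [-180.0, 0.8, 90.1]
ft_force: [1.5, -0.4, -0.8]
finger_gap: 22.6
```

Call:
jog_arm(
  series=[
    {"tx":0.0256,"ty":0.154,"tz":0,"ax":0,"ay":0,"az":0,"gripper":15},
    {"tx":0.0256,"ty":0.154,"tz":-0.04,"ax":0,"ay":0,"az":0,"gripper":15},
    {"tx":0,"ty":0,"tz":-0.02,"ax":0,"ay":0,"az":0,"gripper":15},
  ],
)

```text
clock: 24.7
position: [626.5, 330.5, 138.7]
orientation: [-180.0, 0.7, 90.4]
ft_force: [-0.2, 0.2, -1.4]
finger_gap: 23.0
```

```bash
python3 nuts.py w17.png 76
```

```text
place 0.91 [276.6 269.2] [625.  290.6]
place 0.8 [220.4 292.3] [579.9 269. ]
place 0.78 [132.7 277.8] [511.3 281.9]
place 0.7 [248.  354.6] [600.2 204.9]
place 0.67 [ 19.5 280.8] [420.9 278.5]
place 0.59 [206.2 242.4] [571.8 313.3]
place 0.42 [252.  306.3] [605.  255.7]
trace 0.87 [211.6 293.4] [575.3 275. ]
trace 0.83 [137.5 266.4] [522.  298.2]
trace 0.72 [279.1 275.6] [627.  291.2]
trace 0.64 [260.7 298.9] [612.9 270.3]
trace 0.58 [250.  346.9] [603.5 223.3]
trace 0.58 [193.8 243.3] [565.5 317.5]
[626.4 324.7 138.1] [-179.8    0.8   90.1] 24.85
```

View pics/w17.png

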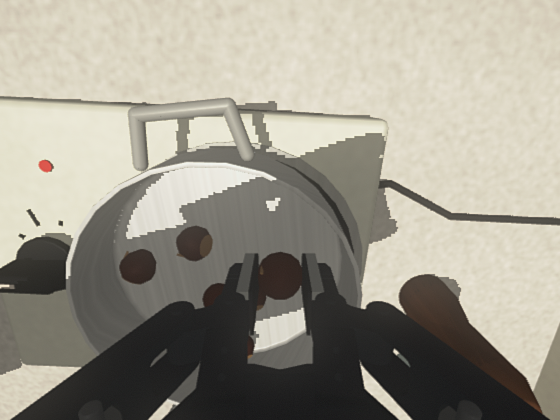

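Call:
jog_arm(
  series=[
    {"tx":0,"ty":0,"tz":0,"ax":0,"ay":0,"az":0,"gripper":45},
    {"tx":0,"ty":0,"tz":0,"ax":0,"ay":0,"az":0,"gripper":50},
    {"tx":0,"ty":0,"tz":0,"ax":0,"ay":0,"az":0,"gripper":50},
    {"tx":0,"ty":0,"tz":0.08,"ax":0,"ay":0,"az":0,"gripper":50},
  ],
)

```text
clock: 25.25
position: [624.6, 323.1, 158.4]
orientation: [-179.4, 1.0, 90.0]
ft_force: [-0.4, 0.5, 0.3]
finger_gap: 50.4
```

Call:
jog_arm(
  series=[
    {"tx":-0.0321,"ty":-0.157,"tz":0,"ax":0,"ay":0,"az":0,"gripper":50},
    {"tx":-0.0321,"ty":-0.157,"tz":0,"ax":0,"ay":0,"az":0,"gripper":50},
    {"tx":-0.0321,"ty":-0.157,"tz":0,"ax":0,"ay":0,"az":0,"gripper":50},
    {"tx":-0.0321,"ty":-0.157,"tz":0,"ax":0,"ay":0,"az":0,"gripper":50},
    {"tx":-0.0321,"ty":-0.157,"tz":0,"ax":0,"ay":0,"az":0,"gripper":50},
  ],
)

```text
clock: 25.75
position: [578.0, 87.1, 162.9]
orientation: [-179.9, 0.8, 90.0]
ft_force: [0.0, 0.1, 0.2]
finger_gap: 50.3
```

Call:
jog_arm(
  series=[
    {"tx":-0.0321,"ty":-0.157,"tz":0,"ax":0,"ay":0,"az":0,"gripper":50},
    {"tx":-0.0321,"ty":-0.157,"tz":0,"ax":0,"ay":0,"az":0,"gripper":50},
    {"tx":-0.0321,"ty":-0.157,"tz":0,"ax":0,"ay":0,"az":0,"gripper":50},
    {"tx":-0.0321,"ty":-0.157,"tz":0,"ax":0,"ay":0,"az":0,"gripper":50},
    {"tx":-0.0321,"ty":-0.157,"tz":0,"ax":0,"ay":0,"az":0,"gripper":50},
  ],
)

```text
clock: 26.25
position: [529.6, -148.5, 163.0]
orientation: [-179.9, 0.8, 90.0]
ft_force: [0.2, 0.0, 0.2]
finger_gap: 49.6
```

Call:
jog_arm(
  series=[
    {"tx":-0.0321,"ty":-0.157,"tz":-0.05,"ax":0,"ay":0,"az":0,"gripper":50},
    {"tx":-0.0321,"ty":-0.157,"tz":-0.05,"ax":0,"ay":0,"az":0,"gripper":50},
    {"tx":-0.0321,"ty":-0.157,"tz":-0.05,"ax":0,"ay":0,"az":0,"gripper":50},
    {"tx":0,"ty":0,"tz":0,"ax":0,"ay":0,"az":0,"gripper":50},
  ],
)

```text
clock: 26.65
position: [499.2, -291.3, 116.1]
orientation: [-179.7, 0.8, 89.7]
ft_force: [0.5, -0.5, 0.9]
finger_gap: 50.2
```

```bash
python3 nuts.py w18.png; python3 - <<'E'
from h import *
snap('top','t18.png')
E
```

```text
place 0.86 [283.8 201.7] [ 502.9 -287.7]
place 0.55 [231.1 266.7] [ 454.6 -350.1]
trace 0.82 [280.8 203.5] [ 500.4 -285.9]
trace 0.48 [236.6 273.3] [ 461.  -350.9]
[ 501.5 -286.7  117.8] [-179.9    0.8   90. ] 26.8
```

View pics/t18.png

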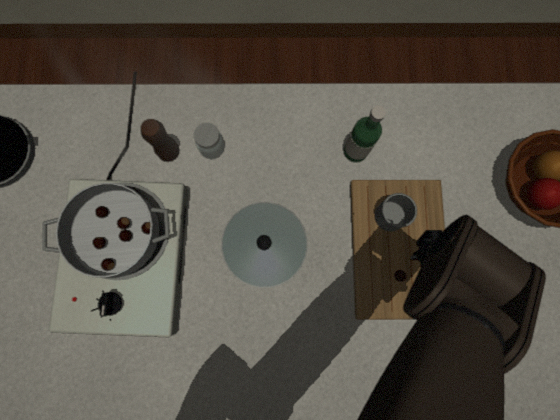

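Pan holds 6 nuts; two left. Descend on B.

Call:
jog_arm(
  series=[
    {"tx":0,"ty":0,"tz":-0.14,"ax":0,"ay":0,"az":0,"gripper":50},
    {"tx":0,"ty":0,"tz":-0.11,"ax":0,"ay":0,"az":0,"gripper":50},
    {"tx":0,"ty":0,"tz":-0.068,"ax":0,"ay":0,"az":0,"gripper":50},
    {"tx":0,"ty":0,"tz":0,"ax":0,"ay":0,"az":0,"gripper":50},
  ],
)

```text
clock: 27.25
position: [500.2, -283.2, 19.2]
orientation: [-179.5, 0.6, 90.2]
ft_force: [-0.7, 0.7, -0.1]
finger_gap: 50.2
```

Call:
jog_arm(
  newtons=25,
  series=[
    {"tx":0,"ty":0,"tz":0,"ax":0,"ay":0,"az":0,"gripper":15},
    {"tx":0,"ty":0,"tz":0,"ax":0,"ay":0,"az":0,"gripper":15},
    {"tx":0,"ty":0,"tz":0,"ax":0,"ay":0,"az":0,"gripper":15},
    {"tx":0,"ty":0,"tz":0.1,"ax":0,"ay":0,"az":0,"gripper":15},
    {"tx":0,"ty":0,"tz":0.15,"ax":0,"ay":0,"az":0,"gripper":15},
  ],
)

```text
clock: 27.75
position: [500.0, -285.1, 95.8]
orientation: [-179.6, 0.6, 90.1]
ft_force: [0.1, -0.7, 0.1]
finger_gap: 23.0
```

```bash
python3 - <<'E'
from path import *
np.set_printoptions(precision=4,suppress=True)
st=observe();Rd=R.from_euler('xyz',[180,0,90],degrees=True); p=[595,340,155]
print(st['position'],st['finger_gap']);plan(p,Rd,st,n=14)
E
```

```text
[ 500.0461 -285.061    95.813 ] 22.99031929866118
rows 14 (min 13.0) t [0.0226 0.1488 0.0141] a [ 0.0002 -0.0002 -0.    ] ik [21.3 21.4 92.2 -0.  66.4 21.3] 0.0
```

Call:
jog_arm(
  series=[
    {"tx":0.0226,"ty":0.15,"tz":0.045,"ax":0,"ay":0,"az":0,"gripper":15},
    {"tx":0.0226,"ty":0.15,"tz":0.045,"ax":0,"ay":0,"az":0,"gripper":15},
    {"tx":0.0226,"ty":0.15,"tz":0.045,"ax":0,"ay":0,"az":0,"gripper":15},
    {"tx":0.0226,"ty":0.15,"tz":0.045,"ax":0,"ay":0,"az":0,"gripper":15},
    {"tx":0.0226,"ty":0.15,"tz":0.045,"ax":0,"ay":0,"az":0,"gripper":15},
  ],
)

```text
clock: 28.25
position: [536.0, -59.9, 166.7]
orientation: [-180.0, 0.9, 90.1]
ft_force: [0.5, -0.6, -1.2]
finger_gap: 22.7
```

Call:
jog_arm(
  series=[
    {"tx":0.0226,"ty":0.15,"tz":0,"ax":0,"ay":0,"az":0,"gripper":15},
    {"tx":0.0226,"ty":0.15,"tz":0,"ax":0,"ay":0,"az":0,"gripper":15},
    {"tx":0.0226,"ty":0.15,"tz":0,"ax":0,"ay":0,"az":0,"gripper":15},
    {"tx":0.0226,"ty":0.15,"tz":0,"ax":0,"ay":0,"az":0,"gripper":15},
    {"tx":0.0226,"ty":0.15,"tz":0,"ax":0,"ay":0,"az":0,"gripper":15},
  ],
)

```text
clock: 28.75
position: [570.0, 165.5, 166.2]
orientation: [-180.0, 0.8, 90.1]
ft_force: [0.7, -0.0, 0.4]
finger_gap: 22.9
```

Call:
jog_arm(
  series=[
    {"tx":0.0226,"ty":0.15,"tz":0,"ax":0,"ay":0,"az":0,"gripper":15},
    {"tx":0.0226,"ty":0.15,"tz":0,"ax":0,"ay":0,"az":0,"gripper":15},
    {"tx":0.0226,"ty":0.15,"tz":-0.03,"ax":0,"ay":0,"az":0,"gripper":15},
    {"tx":0.0226,"ty":0.15,"tz":-0.05,"ax":0,"ay":0,"az":0,"gripper":15},
    {"tx":0,"ty":0,"tz":0,"ax":0,"ay":0,"az":0,"gripper":15},
  ],
)

```text
clock: 29.25
position: [595.3, 348.2, 138.6]
orientation: [-179.7, 0.8, 90.4]
ft_force: [0.2, -0.3, -1.4]
finger_gap: 23.3
```

```bash
python3 nuts.py w19.png 76
```

```text
place 0.92 [283.7 373.9] [600.2 200.4]
place 0.71 [176.6 298. ] [512.3 280.7]
place 0.69 [259.1 310.6] [579.2 269.1]
place 0.69 [249.4 267.2] [572.3 309.8]
place 0.64 [295.9 327.5] [609.9 252.2]
place 0.63 [319.8 257.3] [626.6 319.1]
place 0.58 [279.  261.3] [595.3 315.3]
trace 0.94 [263.9 317.6] [583.7 270.4]
trace 0.88 [277.9 358.9] [594.9 228.3]
trace 0.83 [289.6 315.9] [604.  272.2]
trace 0.83 [327.7 257.5] [630.9 324.5]
trace 0.83 [279.5 268.5] [595.8 314.9]
trace 0.74 [232.9 258.8] [561.6 322.7]
trace 0.58 [183.3 286.7] [522.6 298.4]
[596.8 343.6 141.3] [-179.9    0.8   90.1] 29.4
```

View pics/w19.png

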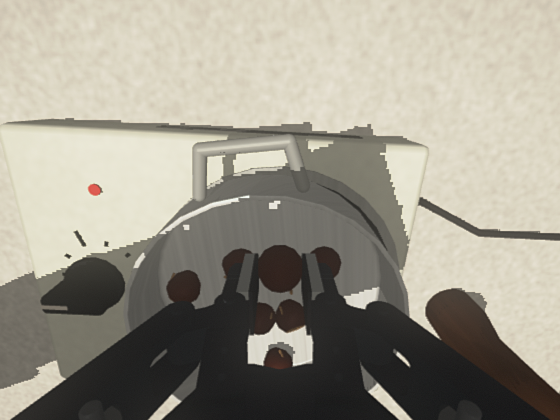

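Call:
jog_arm(
  series=[
    {"tx":0,"ty":0.025,"tz":0,"ax":0,"ay":0,"az":0,"gripper":15},
    {"tx":0,"ty":0,"tz":0,"ax":0,"ay":0,"az":0,"gripper":50},
    {"tx":0,"ty":0,"tz":0,"ax":0,"ay":0,"az":0,"gripper":50},
    {"tx":0,"ty":0,"tz":0,"ax":0,"ay":0,"az":0,"gripper":50},
    {"tx":0,"ty":0,"tz":0.08,"ax":0,"ay":0,"az":0,"gripper":50},
  ],
)

```text
clock: 29.9
position: [594.4, 349.5, 160.4]
orientation: [-179.4, 1.0, 90.0]
ft_force: [0.2, 0.4, -0.9]
finger_gap: 50.0
```

Call:
jog_arm(
  series=[
    {"tx":-0.0318,"ty":-0.156,"tz":0,"ax":0,"ay":0,"az":0,"gripper":50},
    {"tx":-0.0318,"ty":-0.156,"tz":0,"ax":0,"ay":0,"az":0,"gripper":50},
    {"tx":-0.0318,"ty":-0.156,"tz":0,"ax":0,"ay":0,"az":0,"gripper":50},
    {"tx":-0.0318,"ty":-0.156,"tz":0,"ax":0,"ay":0,"az":0,"gripper":50},
    {"tx":-0.0318,"ty":-0.156,"tz":0,"ax":0,"ay":0,"az":0,"gripper":50},
  ],
)

```text
clock: 30.4
position: [548.3, 115.1, 164.9]
orientation: [-179.9, 0.8, 90.1]
ft_force: [0.6, -0.7, 0.2]
finger_gap: 49.6
```

Call:
jog_arm(
  series=[
    {"tx":-0.0318,"ty":-0.156,"tz":0,"ax":0,"ay":0,"az":0,"gripper":50},
    {"tx":-0.0318,"ty":-0.156,"tz":0,"ax":0,"ay":0,"az":0,"gripper":50},
    {"tx":-0.0318,"ty":-0.156,"tz":0,"ax":0,"ay":0,"az":0,"gripper":50},
    {"tx":-0.0318,"ty":-0.156,"tz":0,"ax":0,"ay":0,"az":0,"gripper":50},
    {"tx":-0.0318,"ty":-0.156,"tz":0,"ax":0,"ay":0,"az":0,"gripper":50},
  ],
)

```text
clock: 30.9
position: [500.5, -119.0, 165.1]
orientation: [-179.9, 0.8, 90.0]
ft_force: [0.3, -0.3, 0.5]
finger_gap: 50.1
```

Call:
jog_arm(
  series=[
    {"tx":-0.0318,"ty":-0.156,"tz":0,"ax":0,"ay":0,"az":0,"gripper":50},
    {"tx":-0.0318,"ty":-0.156,"tz":0,"ax":0,"ay":0,"az":0,"gripper":50},
    {"tx":-0.0318,"ty":-0.156,"tz":-0.05,"ax":0,"ay":0,"az":0,"gripper":50},
    {"tx":-0.0318,"ty":-0.156,"tz":-0.05,"ax":0,"ay":0,"az":0,"gripper":50},
    {"tx":-0.0318,"ty":-0.156,"tz":-0.05,"ax":0,"ay":0,"az":0,"gripper":50},
  ],
)

```text
clock: 31.4
position: [452.8, -353.1, 119.8]
orientation: [-179.9, 0.9, 90.0]
ft_force: [0.7, -0.5, -0.5]
finger_gap: 49.7
```

```bash
python3 nuts.py w20.png
```

```text
place 0.9 [281.7 202.3] [ 455.  -351.3]
trace 0.75 [280.6 206.1] [ 454.  -351.2]
[ 451.9 -353.1  118.5] [-179.8    0.7   89.8] 31.55
```

View pics/w20.png

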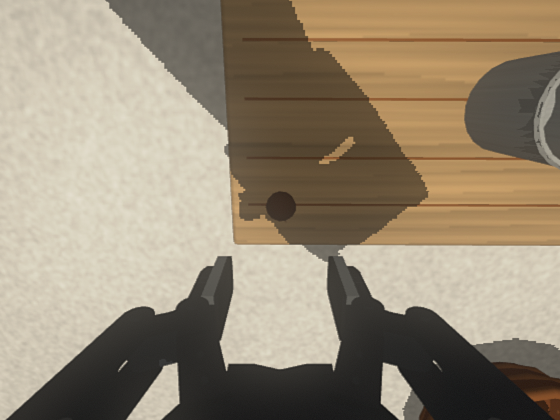

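Call:
jog_arm(
  series=[
    {"tx":0.007,"ty":0.005,"tz":-0.14,"ax":0,"ay":0,"az":0,"gripper":50},
    {"tx":0,"ty":0,"tz":-0.11,"ax":0,"ay":0,"az":0,"gripper":50},
    {"tx":0,"ty":0,"tz":-0.07,"ax":0,"ay":0,"az":0,"gripper":50},
    {"tx":0,"ty":0,"tz":0,"ax":0,"ay":0,"az":0,"gripper":50},
  ],
)

```text
clock: 31.95
position: [454.0, -346.2, 20.6]
orientation: [-179.6, 0.5, 90.1]
ft_force: [-1.8, 0.5, -0.1]
finger_gap: 50.1
```

Call:
jog_arm(
  newtons=25,
  series=[
    {"tx":0,"ty":0,"tz":0,"ax":0,"ay":0,"az":0,"gripper":15},
    {"tx":0,"ty":0,"tz":0,"ax":0,"ay":0,"az":0,"gripper":15},
    {"tx":0,"ty":0,"tz":0,"ax":0,"ay":0,"az":0,"gripper":15},
    {"tx":0,"ty":0,"tz":0.1,"ax":0,"ay":0,"az":0,"gripper":15},
    {"tx":0,"ty":0,"tz":0.15,"ax":0,"ay":0,"az":0,"gripper":15},
  ],
)

```text
clock: 32.45
position: [454.3, -347.7, 97.5]
orientation: [-179.6, 0.6, 90.1]
ft_force: [0.6, -0.3, -0.7]
finger_gap: 22.6
```

```bash
python3 - <<'E'
from path import *
np.set_printoptions(precision=4,suppress=True)
snap('top','t21.png')
st=observe();Rd=R.from_euler('xyz',[180,0,90],degrees=True); p=[555,250,155]
print(st['position'],st['finger_gap']);plan(p,Rd,st,n=14);check(p,Rd,14,st)
E
```

```text
[ 458.9973 -352.4314  108.3155] 22.681979004213566
rows 14 (min 12.5) t [0.0229 0.1434 0.0111] a [ 0.0005  0.0001 -0.    ] ik [ 14.7  12.3 103.6  -0.   64.1  14.7] 0.0
1 [ 466. -309.  112.] [-44.   9. 113.  -1.  57. -43.] 0.22 0.0 [ 0.01 -0.02 -1.  ]
3 [ 480. -223.  118.] [-36.   5. 116.  -1.  58. -35.] 0.26 0.0 [ 0.   -0.02 -1.  ]
5 [ 493. -137.  125.] [-27.   2. 118.  -1.  59. -26.] 0.29 0.0 [ 0.   -0.01 -1.  ]
7 [507. -51. 132.] [-17.   2. 118.  -1.  60. -17.] 0.31 0.0 [ 0.   -0.01 -1.  ]
9 [521.  35. 138.] [ -7.   3. 116.  -1.  61.  -7.] 0.31 0.0 [ 0.   -0.01 -1.  ]
11 [534. 121. 145.] [  2.   6. 112.  -0.  62.   2.] 0.29 0.0 [ 0. -0. -1.]
13 [548. 207. 152.] [ 11.  10. 107.  -0.  63.  11.] 0.26 0.0 [ 0. -0. -1.]
14 [555. 250. 155.] [ 15.  12. 104.  -0.  64.  15.] 0.24 0.0 [ 0.  0. -1.]
```

View pics/t21.png

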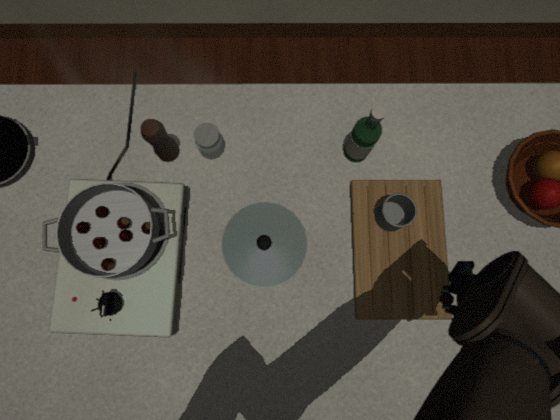

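Call:
jog_arm(
  series=[
    {"tx":0.0225,"ty":0.143,"tz":0.04,"ax":0,"ay":0,"az":0,"gripper":15},
    {"tx":0.0225,"ty":0.143,"tz":0.04,"ax":0,"ay":0,"az":0,"gripper":15},
    {"tx":0.0225,"ty":0.143,"tz":0.04,"ax":0,"ay":0,"az":0,"gripper":15},
    {"tx":0.0225,"ty":0.143,"tz":0.04,"ax":0,"ay":0,"az":0,"gripper":15},
    {"tx":0.0225,"ty":0.143,"tz":0.04,"ax":0,"ay":0,"az":0,"gripper":15},
  ],
)

```text
clock: 33.0
position: [490.0, -133.4, 160.6]
orientation: [180.0, 0.9, 90.0]
ft_force: [1.8, -0.1, 0.4]
finger_gap: 22.8
```

Call:
jog_arm(
  series=[
    {"tx":0.0225,"ty":0.143,"tz":0,"ax":0,"ay":0,"az":0,"gripper":15},
    {"tx":0.0225,"ty":0.143,"tz":0,"ax":0,"ay":0,"az":0,"gripper":15},
    {"tx":0.0225,"ty":0.143,"tz":0,"ax":0,"ay":0,"az":0,"gripper":15},
    {"tx":0.0225,"ty":0.143,"tz":0,"ax":0,"ay":0,"az":0,"gripper":15},
    {"tx":0.0225,"ty":0.143,"tz":0,"ax":0,"ay":0,"az":0,"gripper":15},
  ],
)

```text
clock: 33.5
position: [523.9, 81.6, 160.2]
orientation: [180.0, 0.8, 90.1]
ft_force: [0.6, 0.3, 1.0]
finger_gap: 22.7
```

Call:
jog_arm(
  series=[
    {"tx":0.0225,"ty":0.143,"tz":0,"ax":0,"ay":0,"az":0,"gripper":15},
    {"tx":0.0225,"ty":0.143,"tz":0,"ax":0,"ay":0,"az":0,"gripper":15},
    {"tx":0.0225,"ty":0.143,"tz":0,"ax":0,"ay":0,"az":0,"gripper":15},
    {"tx":0.0225,"ty":0.143,"tz":-0.04,"ax":0,"ay":0,"az":0,"gripper":15},
    {"tx":0,"ty":0,"tz":-0.02,"ax":0,"ay":0,"az":0,"gripper":15},
  ],
)

```text
clock: 34.0
position: [550.6, 255.9, 141.5]
orientation: [-180.0, 0.7, 90.4]
ft_force: [0.7, -0.6, -1.3]
finger_gap: 22.7
```

```bash
python3 nuts.py w22.png 76
```

```text
place 0.8 [346.3 273.7] [604.6 210.6]
place 0.75 [321.3 204.5] [581.7 268.7]
place 0.72 [353.5  77.4] [597.7 354.3]
place 0.71 [232.8 179.3] [517.8 287.2]
place 0.71 [279.9 263.4] [551.7 219.6]
place 0.64 [317.5 137.8] [576.6 316.5]
place 0.63 [395.1 134.5] [628.9 319. ]
place 0.55 [364.7 209.7] [613.8 264.9]
trace 0.94 [339.7 264.1] [596.4 225.1]
trace 0.92 [357.7 203. ] [605.4 273.4]
trace 0.91 [321.4 206.9] [580.4 270.3]
trace 0.84 [356.2  74.1] [596.9 355.4]
trace 0.8 [279.3 271. ] [551.3 218.8]
trace 0.8 [304.  135.1] [566.6 319.2]
trace 0.69 [238.7 164.6] [523.8 299.8]
trace 0.57 [399.9 134.4] [628.2 320.1]
[549.9 251.1 140.7] [-179.8    0.8   90.1] 34.15
```

View pics/w22.png

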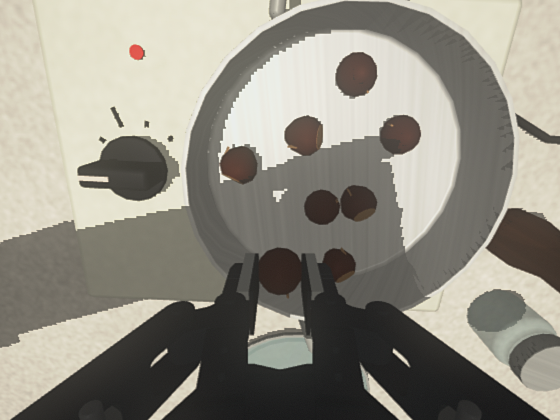

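Call:
jog_arm(
  series=[
    {"tx":0,"ty":0,"tz":0,"ax":0,"ay":0,"az":0,"gripper":45},
    {"tx":0,"ty":0,"tz":0,"ax":0,"ay":0,"az":0,"gripper":50},
    {"tx":0,"ty":0,"tz":0,"ax":0,"ay":0,"az":0,"gripper":50},
    {"tx":0,"ty":-0.1,"tz":0.12,"ax":0,"ay":0,"az":0,"gripper":50},
    {"tx":0,"ty":-0.1,"tz":0.12,"ax":0,"ay":0,"az":0,"gripper":50},
  ],
)

```text
clock: 34.65
position: [549.2, 190.3, 212.1]
orientation: [-179.6, 0.8, 90.1]
ft_force: [1.2, -0.7, -0.4]
finger_gap: 49.9
```

Call:
jog_arm(
  series=[
    {"tx":0,"ty":-0.05,"tz":0.12,"ax":0,"ay":0,"az":0,"gripper":50},
    {"tx":0,"ty":0,"tz":0,"ax":0,"ay":0,"az":0,"gripper":50},
    {"tx":0,"ty":0,"tz":0,"ax":0,"ay":0,"az":0,"gripper":50},
  ],
)

```text
clock: 34.95
position: [550.9, 175.6, 250.3]
orientation: [180.0, 0.8, 90.0]
ft_force: [0.4, -0.3, -1.1]
finger_gap: 50.4
```

```bash
python3 nuts.py w23.png 76; python3 - <<'E'
from h import *
np.set_printoptions(precision=1,suppress=True)
st=observe(); camera('wrist')
for l,z in (('pan',72),('knob_grip',99),('hotplate',0),('burner',72),('lid_knob',41),('lid',0)):
    for d in place_of(l,'wrist')[:2]: print(l,round(d['confidence'],2),np.array(d['xy']),unproj('wrist',d['xy'],z,st))
print(observe()['position'])
E
```

```text
place 0.94 [245.2  60.1] [518.7 296.1]
place 0.91 [328.  141.8] [601.6 219.4]
place 0.88 [360.9  29.7] [626.6 321.4]
place 0.78 [281.9 113.1] [553.7 247.8]
place 0.74 [308.6  27. ] [578.2 323.6]
place 0.72 [307.8  86.8] [579.  272.4]
place 0.7 [341.6  89.2] [612.2 270.2]
trace 0.92 [249.1  53.4] [523.5 300.4]
trace 0.9 [309.8  88.6] [580.1 270.4]
trace 0.87 [295.5  29.1] [565.7 319.9]
trace 0.8 [279.4 113.3] [551.2 248. ]
trace 0.74 [336.3  84.1] [605.  274.4]
trace 0.66 [323.4 137. ] [595.2 225.4]
trace 0.64 [365.3  28.7] [628.  320.2]
[549.2 176.4 246.7] [-179.6    0.8   90.1] 35.1
pan 0.75 [319.1  60.8] [586.1 296.1  72. ]
pan 0.15 [466.7 142. ] [742.1 220.2  72. ]
knob_grip 0.69 [161.   59.4] [445.  294.1  99. ]
hotplate 0.27 [414.8 387.7] [ 783.8 -210.     0. ]
burner 0.53 [343.3  89. ] [611.  271.1  72. ]
lid_knob 0.77 [297.2 301.3] [572.9  -1.1  41. ]
lid 0.67 [295.6 287.2] [572.6  -6.4   0. ]
[550.  176.5 248.1]
```

View pics/w23.png

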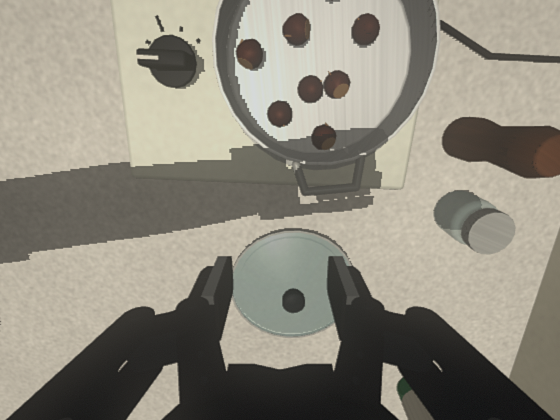

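```bash
cat > circ.py <<'E'
from h import *
from scipy.ndimage import map_coordinates
def fitc(name,im,st,c0,z,rs,rng=15):
    g=cv2.GaussianBlur(im,(0,0),1.2).astype(float); gm=np.zeros(im.shape[:2])
    for k in range(3):
        gx=cv2.Sobel(g[:,:,k],cv2.CV_64F,1,0);gy=cv2.Sobel(g[:,:,k],cv2.CV_64F,0,1); gm=np.maximum(gm,np.hypot(gx,gy))
    gm=np.minimum(gm,np.percentile(gm,97))
    K,Rm,t=cam(name,st); th=np.linspace(0,2*np.pi,240,endpoint=False); best=[]
    def score(x,y):
        s=0
        for r in rs:
            P=np.c_[x+r*np.cos(th),y+r*np.sin(th),np.full(240,z)]@Rm.T+t; u=P@K.T; u=u[:,:2]/u[:,2:]
            ok=(u[:,0]>1)&(u[:,0]<558)&(u[:,1]>1)&(u[:,1]<418)
            v=map_coordinates(gm,[u[ok,1],u[ok,0]],order=1); s+=v.mean()
        return s
    for step,rg in ((2,rng),(.5,3)):
        cand=[(score(c0[0]+a,c0[1]+b),c0[0]+a,c0[1]+b) for a in np.arange(-rg,rg+.1,step) for b in np.arange(-rg,rg+.1,step)]
        s,x,y=max(cand); c0=(x,y)
    return round(x,1),round(y,1),round(s,1)
E
cat > m1.py <<'E'
from circ import *
import sys
tag=sys.argv[1]
for n in ('wrist','top','scene'):
    st,im=snap(n,f'{n}_{tag}.png')
    print(n,'pan',fitc(n,im,st,(587,294),127,(90,)),fitc(n,im,st,(587,294),127,(87,)),'lid',fitc(n,im,st,(569,-5),7,(92,)))
    for l,z in (('lid_knob',41),('knob_grip',99)):
        for d in place_of(l,n)[:1]: print(l,n,round(d['confidence'],2),np.array(d['xy']).round(1),unproj(n,d['xy'],z,st).round(1))
E
python3 m1.py a
```

```text
wrist pan (np.float64(590.5), np.float64(297.0), np.float64(102.5)) (np.float64(587.5), np.float64(295.5), np.float64(161.5)) lid (np.float64(570.5), np.float64(1.5), np.float64(98.4))
lid_knob wrist 0.91 [293.6 301.1] [569.4  -1.6  41. ]
knob_grip wrist 0.91 [161.8  60.2] [446.4 293.8  99. ]
top pan (np.float64(569.0), np.float64(277.0), np.float64(44.2)) (np.float64(585.5), np.float64(296.0), np.float64(43.1)) lid (np.float64(570.5), np.float64(-3.0), np.float64(66.9))
lid_knob top 0.81 [266.3 242.3] [568.5  -8.5  41. ]
scene pan (np.float64(586.5), np.float64(294.5), np.float64(182.7)) (np.float64(588.5), np.float64(295.5), np.float64(181.8)) lid (np.float64(573.5), np.float64(1.0), np.float64(130.9))
lid_knob scene 0.57 [314.1 216.8] [561.2  -5.6  41. ]
knob_grip scene 0.67 [315.  355.5] [813.8 235.6  99. ]
```

View pics/top_a.png

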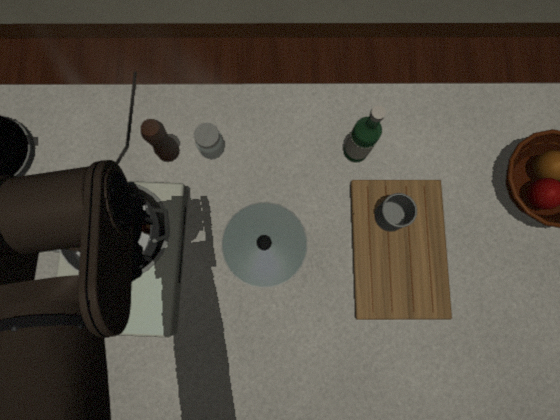

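Call:
jog_arm(
  series=[
    {"tx":0.016,"ty":-0.118,"tz":-0.08,"ax":0,"ay":0,"az":0,"gripper":60},
    {"tx":0.016,"ty":-0.118,"tz":-0.08,"ax":0,"ay":0,"az":0,"gripper":60},
    {"tx":0.016,"ty":-0.118,"tz":-0.08,"ax":0,"ay":0,"az":0,"gripper":60},
    {"tx":0.016,"ty":-0.118,"tz":-0.08,"ax":0,"ay":0,"az":0,"gripper":60},
    {"tx":0.003,"ty":-0.118,"tz":-0.08,"ax":0,"ay":0,"az":0,"gripper":60},
  ],
)

```text
clock: 36.4
position: [570.7, -2.1, 128.1]
orientation: [-179.9, 0.8, 90.1]
ft_force: [0.4, -0.1, -1.3]
finger_gap: 60.0
```

```bash
python3 m1.py b; python3 -c "
from h import *
s=observe();print(s['position'],s['orientation'])"
```

```text
wrist pan (np.float64(569.0), np.float64(276.0), np.float64(nan)) (np.float64(569.0), np.float64(276.0), np.float64(nan)) lid (np.float64(570.0), np.float64(-4.5), np.float64(85.1))
lid_knob wrist 0.76 [279.3 209.6] [570.9  -1.6  41. ]
top pan (np.float64(586.0), np.float64(293.0), np.float64(120.7)) (np.float64(586.0), np.float64(292.5), np.float64(133.5)) lid (np.float64(571.5), np.float64(-2.5), np.float64(36.1))
lid_knob top 0.66 [265.4 242.8] [567.5  -6.6  41. ]
knob_grip top 0.71 [107.7 307. ] [441.7 288.5  99. ]
scene pan (np.float64(586.5), np.float64(295.0), np.float64(212.6)) (np.float64(588.0), np.float64(296.0), np.float64(233.3)) lid (np.float64(565.5), np.float64(-5.0), np.float64(143.5))
lid_knob scene 0.79 [311.8 215.8] [562.9 -11.2  41. ]
knob_grip scene 0.56 [440.4 278. ] [521.3 298.4  99. ]
[5.71062543e+02 3.63354743e-01 1.30008038e+02] [-179.97103975    0.81827748   90.17469494]circ.py:14: RuntimeWarning: Mean of empty slice.
  v=map_coordinates(gm,[u[ok,1],u[ok,0]],order=1); s+=v.mean()
  ret = ret.dtype.type(ret / rcount)
```

View pics/wrist_b.png

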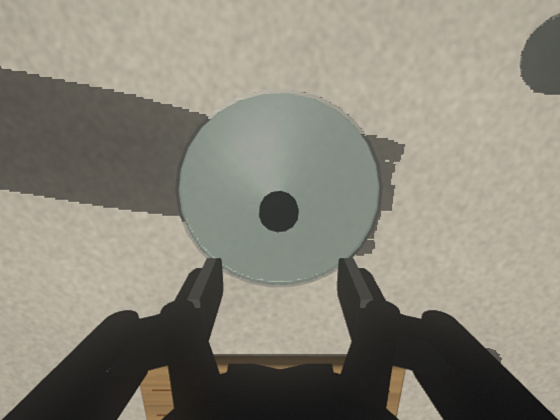

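Call:
jog_arm(
  series=[
    {"tx":0,"ty":-0.007,"tz":-0.13,"ax":0,"ay":0,"az":0,"gripper":60},
    {"tx":0,"ty":0,"tz":-0.13,"ax":0,"ay":0,"az":0,"gripper":60},
    {"tx":0,"ty":0,"tz":-0.075,"ax":0,"ay":0,"az":0,"gripper":60},
    {"tx":0,"ty":0,"tz":0,"ax":0,"ay":0,"az":0,"gripper":60},
  ],
)

```text
clock: 37.25
position: [567.4, -1.4, 24.9]
orientation: [-179.4, 0.7, 90.2]
ft_force: [0.4, 0.3, -0.6]
finger_gap: 60.1
```

```bash
python3 m1.py c 2>/dev/null; python3 -c "
from h import *
s=observe();print(s['position'],s['orientation'],s['ft_force'])"
```

```text
wrist pan (np.float64(569.0), np.float64(276.0), np.float64(nan)) (np.float64(569.0), np.float64(276.0), np.float64(nan)) lid (np.float64(570.0), np.float64(-4.0), np.float64(56.8))
lid_knob wrist 0.74 [282.6 285.3] [569.8  -2.8  41. ]
top pan (np.float64(586.0), np.float64(293.0), np.float64(116.9)) (np.float64(586.0), np.float64(292.5), np.float64(129.8)) lid (np.float64(576.5), np.float64(-4.0), np.float64(46.4))
lid_knob top 0.39 [166.6 150.4] [769.6 207.4  41. ]
knob_grip top 0.93 [109.3 307.1] [441.5 285.4  99. ]
scene pan (np.float64(586.5), np.float64(295.0), np.float64(213.8)) (np.float64(588.0), np.float64(296.0), np.float64(233.9)) lid (np.float64(573.5), np.float64(1.0), np.float64(149.0))
lid_knob scene 0.81 [313.  217.5] [564.4  -6.   41. ]
knob_grip scene 0.54 [461.7 249.9] [435.6 290.   99. ]
[571.09981185  -2.886563    29.39527117] [-179.95776048    0.82447339   90.07776433] [-0.14540753  0.99641146  0.21070598]
```

View pics/wrist_c.png

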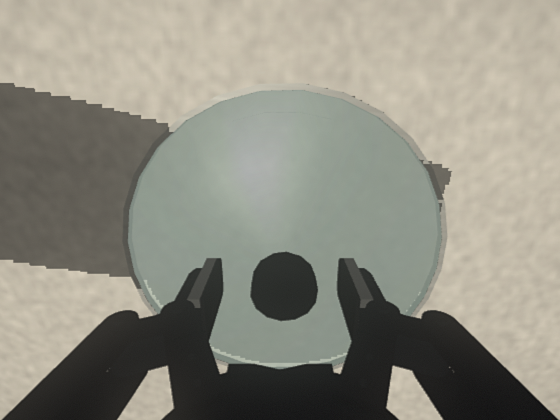

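Call:
jog_arm(
  newtons=45,
  series=[
    {"tx":0,"ty":0,"tz":-0.01,"ax":0,"ay":0,"az":0,"gripper":60},
    {"tx":0,"ty":0,"tz":0,"ax":0,"ay":0,"az":0,"gripper":25},
    {"tx":0,"ty":0,"tz":0,"ax":0,"ay":0,"az":0,"gripper":25},
    {"tx":0,"ty":0,"tz":0,"ax":0,"ay":0,"az":0,"gripper":25},
    {"tx":0,"ty":0,"tz":0,"ax":0,"ay":0,"az":0,"gripper":25},
  ],
)

```text
clock: 38.2
position: [570.1, -2.8, 25.2]
orientation: [-179.8, 0.8, 90.1]
ft_force: [-0.7, 0.6, 1.7]
finger_gap: 30.2
```

```bash
python3 m1.py d 2>/dev/null|head -2; python3 -c "
from h import *
s=observe();print(s['position'],s['orientation'],s['ft_force'],s['finger_gap'])"
```

```text
wrist pan (np.float64(569.0), np.float64(276.0), np.float64(nan)) (np.float64(569.0), np.float64(276.0), np.float64(nan)) lid (np.float64(571.0), np.float64(-4.0), np.float64(57.3))
lid_knob wrist 0.74 [283.6 282.9] [572.8  -3.   41. ]
[570.06831673  -2.78445536  25.21408248] [-179.79247956    0.8041706    90.07956758] [-3.53242049 -0.43642941  2.97492811] 30.06356262259734
```

Call:
jog_arm(
  series=[
    {"tx":0,"ty":0,"tz":0.06,"ax":0,"ay":0,"az":0,"gripper":25},
    {"tx":0,"ty":0,"tz":0.12,"ax":0,"ay":0,"az":0,"gripper":25},
    {"tx":0,"ty":0,"tz":0.15,"ax":0,"ay":0,"az":0,"gripper":25},
    {"tx":0,"ty":0,"tz":0.15,"ax":0,"ay":0,"az":0,"gripper":25},
    {"tx":0,"ty":0,"tz":0,"ax":0,"ay":0,"az":0,"gripper":25},
  ],
)

```text
clock: 39.15
position: [575.2, -3.4, 176.5]
orientation: [179.3, 0.9, 90.1]
ft_force: [1.1, -0.8, -3.0]
finger_gap: 30.1
```

```bash
python3 - <<'E'
from path import *
np.set_printoptions(precision=4,suppress=True)
st,im=snap('wrist','w24.png')
st=observe();Rd=R.from_euler('xyz',st['orientation'],degrees=True); p=[587.5,294.5,175]
print(st['position'],st['orientation'],st['ft_force'],st['finger_gap']);plan(p,Rd,st,n=8)
E
```

```text
[572.9244  -3.0671 172.5513] [179.6487   0.8752  90.0711] [-0.01    0.2337 -3.8647] 30.099988035243268
rows 8 (min 6.1) t [0.0061 0.124  0.001 ] a [0. 0. 0.] ik [18.2 17.  95.7 -1.  67.3 18.5] 0.0
```

View pics/w24.png

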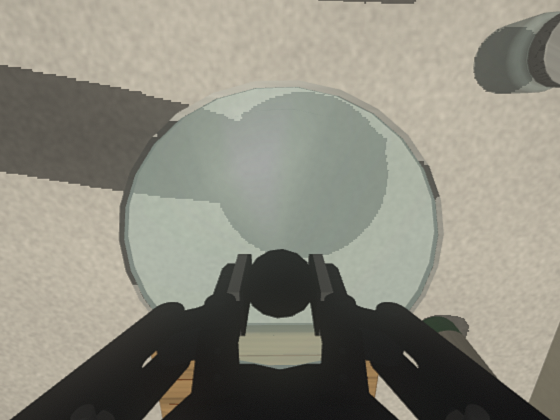

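Call:
jog_arm(
  series=[
    {"tx":0.0058,"ty":0.08,"tz":0.02,"ax":0,"ay":0,"az":0,"gripper":25},
    {"tx":0.0058,"ty":0.124,"tz":0.02,"ax":0,"ay":0,"az":0,"gripper":25},
    {"tx":0.0058,"ty":0.124,"tz":0,"ax":0,"ay":0,"az":0,"gripper":25},
    {"tx":0.0058,"ty":0.124,"tz":0,"ax":0,"ay":0,"az":0,"gripper":25},
    {"tx":0.0058,"ty":0.124,"tz":0,"ax":0,"ay":0,"az":0,"gripper":25},
  ],
)

```text
clock: 39.7
position: [577.2, 171.3, 177.0]
orientation: [-179.5, 0.8, 90.1]
ft_force: [0.4, 0.7, -3.2]
finger_gap: 29.9
```

Call:
jog_arm(
  series=[
    {"tx":0.0058,"ty":0.124,"tz":0,"ax":0,"ay":0,"az":0,"gripper":25},
    {"tx":0.0058,"ty":0.124,"tz":0,"ax":0,"ay":0,"az":0,"gripper":25},
    {"tx":0.0058,"ty":0.1,"tz":0,"ax":0,"ay":0,"az":0,"gripper":25},
    {"tx":0,"ty":0.07,"tz":0,"ax":0,"ay":0,"az":0,"gripper":25},
    {"tx":0,"ty":0,"tz":0,"ax":0,"ay":0,"az":0,"gripper":25},
  ],
)

```text
clock: 40.2
position: [582.1, 297.8, 176.6]
orientation: [-179.5, 0.8, 90.3]
ft_force: [0.2, -1.0, -4.6]
finger_gap: 29.9
```

Call:
jog_arm(
  series=[
    {"tx":0,"ty":0,"tz":0,"ax":0,"ay":0,"az":0,"gripper":25},
    {"tx":0,"ty":0,"tz":0,"ax":0,"ay":0,"az":0,"gripper":25},
  ],
)

```text
clock: 40.4
position: [583.5, 294.3, 178.9]
orientation: [-179.7, 0.9, 90.0]
ft_force: [-0.6, 0.2, -3.7]
finger_gap: 30.2
```

```bash
python3 - <<'E'
from circ import *
st,im=snap('wrist','w25.png'); print(st['position'])
print('lid',fitc('wrist',im,st,st['position'][:2],st['position'][2]-25+7,(92,)))
print('pan',fitc('wrist',im,st,(587,294.5),127,(90,)))
st,im=snap('scene','s25.png'); print(st['position'],st['orientation'])
print('lid',fitc('scene',im,st,st['position'][:2],st['position'][2]-25+7,(92,)))
E
```

```text
[583.45357412 294.33110942 178.88617539]
lid (np.float64(581.5), np.float64(295.3), np.float64(68.7))
pan (np.float64(587.5), np.float64(295.0), np.float64(54.6))
[583.8242541  294.22637404 179.59991359] [-179.71547851    0.85974255   90.01349603]
lid (np.float64(580.8), np.float64(296.7), np.float64(121.2))
```

View pics/w25.png

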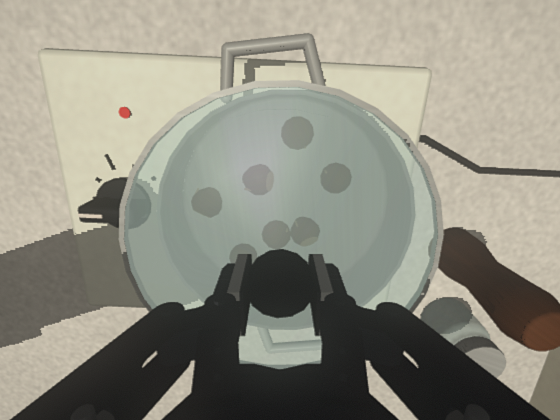

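View pics/s25.png

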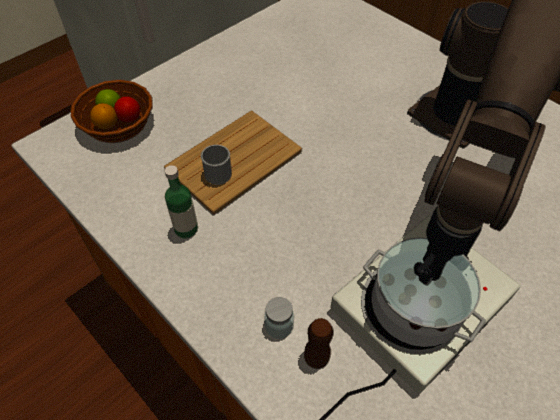

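Call:
jog_arm(
  series=[
    {"tx":0.016,"ty":0,"tz":-0.03,"ax":0,"ay":0,"az":0,"gripper":25},
    {"tx":0,"ty":0,"tz":-0.03,"ax":0,"ay":0,"az":0,"gripper":25},
    {"tx":0,"ty":0,"tz":-0.01,"ax":0,"ay":0,"az":0,"gripper":25},
    {"tx":0,"ty":0,"tz":0,"ax":0,"ay":0,"az":0,"gripper":25},
    {"tx":0,"ty":0,"tz":0,"ax":0,"ay":0,"az":0,"gripper":25},
  ],
)

```text
clock: 41.0
position: [589.0, 295.4, 159.9]
orientation: [-179.8, 0.8, 90.1]
ft_force: [0.8, -0.5, -4.2]
finger_gap: 30.3
```

```bash
python3 - <<'E'
from circ import *
st,im=snap('wrist','w26.png'); print(st['position'],st['ft_force'])
print('lid',fitc('wrist',im,st,st['position'][:2],st['position'][2]-25+7,(92,)))
st,im=snap('scene','s26.png'); print(st['position'],st['orientation'])
print('lid',fitc('scene',im,st,st['position'][:2],st['position'][2]-25+7,(92,)))
E
```

```text
[588.96418956 295.35147496 159.94298195] [ 0.82484384 -0.5415899  -4.24728876]
lid (np.float64(587.5), np.float64(296.4), np.float64(68.8))
[589.18939172 295.49133132 160.38199451] [-179.86046377    0.79286779   90.07657658]
lid (np.float64(586.2), np.float64(297.0), np.float64(123.3))
```

View pics/w26.png

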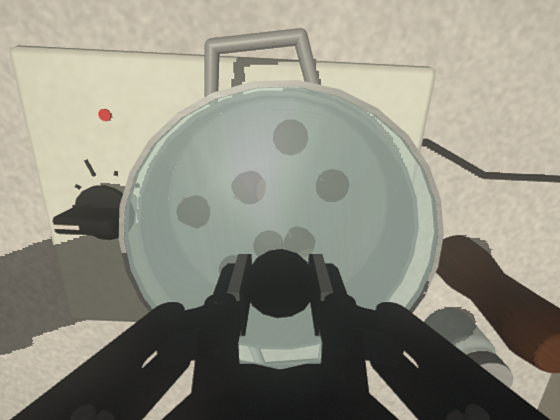

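Call:
jog_arm(
  series=[
    {"tx":0,"ty":-0.003,"tz":-0.02,"ax":0,"ay":0,"az":0,"gripper":25},
    {"tx":0,"ty":0,"tz":-0.013,"ax":0,"ay":0,"az":0,"gripper":25},
    {"tx":0,"ty":0,"tz":-0.007,"ax":0,"ay":0,"az":0,"gripper":25},
    {"tx":0,"ty":0,"tz":0,"ax":0,"ay":0,"az":0,"gripper":25},
  ],
)

```text
clock: 41.5
position: [588.6, 294.4, 147.3]
orientation: [-179.8, 0.8, 90.1]
ft_force: [0.8, 0.5, -4.2]
finger_gap: 29.8
```

Call:
jog_arm(
  series=[
    {"tx":0,"ty":0,"tz":-0.006,"ax":0,"ay":0,"az":0,"gripper":25},
    {"tx":0,"ty":0,"tz":0,"ax":0,"ay":0,"az":0,"gripper":25},
  ],
)

```text
clock: 41.7
position: [589.2, 294.6, 146.6]
orientation: [-179.9, 0.8, 90.1]
ft_force: [0.6, 0.4, -2.9]
finger_gap: 30.5
```

Call:
jog_arm(
  series=[
    {"tx":0,"ty":0,"tz":-0.006,"ax":0,"ay":0,"az":0,"gripper":25},
    {"tx":0,"ty":0,"tz":0,"ax":0,"ay":0,"az":0,"gripper":25},
  ],
)

```text
clock: 41.9
position: [589.4, 294.6, 146.3]
orientation: [-179.9, 0.8, 90.1]
ft_force: [-2.3, -1.3, 3.5]
finger_gap: 29.7
```

```bash
python3 - <<'E'
from circ import *
st,im=snap('wrist','w27.png'); print(st['position'],st['ft_force'])
st,im=snap('scene','s27.png'); print(st['position'],st['orientation'])
print('lid',fitc('scene',im,st,st['position'][:2],128,(92,)))
E
```

```text
[589.36081096 294.64921291 146.26405511] [-2.30910725 -1.27855814  3.45311273]
[589.38213235 294.64810057 146.30467356] [-179.8877559     0.79262466   90.08419026]
lid (np.float64(586.4), np.float64(295.6), np.float64(131.8))
```

View pics/w27.png

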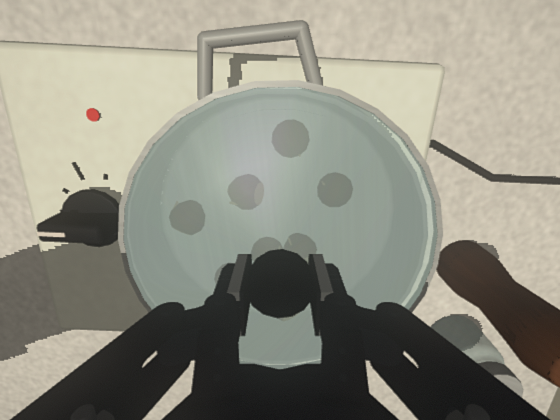

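View pics/s27.png

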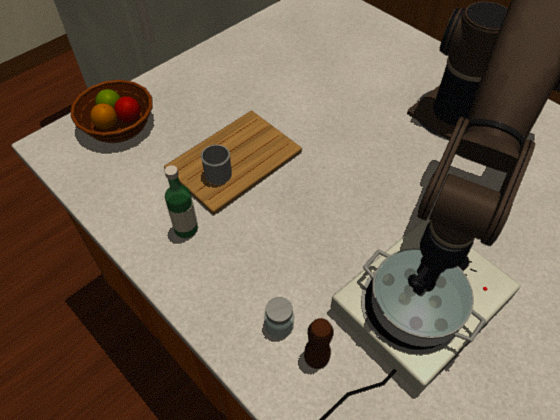

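Call:
jog_arm(
  series=[
    {"tx":0,"ty":0,"tz":0.004,"ax":0,"ay":0,"az":0,"gripper":32},
    {"tx":0,"ty":0,"tz":0,"ax":0,"ay":0,"az":0,"gripper":50},
    {"tx":0,"ty":0,"tz":0,"ax":0,"ay":0,"az":0,"gripper":60},
    {"tx":0,"ty":0,"tz":0,"ax":0,"ay":0,"az":0,"gripper":60},
  ],
)

```text
clock: 42.4
position: [589.2, 294.6, 145.5]
orientation: [-179.9, 0.8, 90.1]
ft_force: [0.3, 0.1, -0.4]
finger_gap: 60.3
```

Call:
jog_arm(
  series=[
    {"tx":0,"ty":0,"tz":0.1,"ax":0,"ay":0,"az":0,"gripper":60},
    {"tx":-0.08,"ty":-0.04,"tz":0.12,"ax":0,"ay":0,"az":0,"gripper":60},
    {"tx":-0.12,"ty":-0.04,"tz":0.05,"ax":0,"ay":0,"az":0,"gripper":60},
    {"tx":-0.1,"ty":-0.04,"tz":0,"ax":0,"ay":0,"az":0,"gripper":60},
    {"tx":0,"ty":-0.04,"tz":0,"ax":0,"ay":0,"az":0,"gripper":60},
  ],
)

```text
clock: 42.9
position: [496.4, 246.6, 227.2]
orientation: [-179.8, 0.8, 90.2]
ft_force: [0.5, -0.3, 0.2]
finger_gap: 59.9
```

```bash
python3 - <<'E'
from circ import *
np.set_printoptions(precision=1,suppress=True)
for n in ('wrist','scene','top'):
    st,im=snap(n,n+'28.png'); print(n,st['position'],st['orientation'])
    print('lid',fitc(n,im,st,(587,295),128,(92,)))
    for d in place_of('knob_grip',n)[:2]: print(round(d['confidence'],2),np.array(d['xy']),unproj(n,d['xy'],99,st))
E
```

```text
wrist [496.4 246.6 227.2] [-179.8    0.8   90.2]
lid (np.float64(592.5), np.float64(291.0), np.float64(76.6))
0.81 [225. 144.] [447.9 294.1  99. ]
scene [499.  245.7 226.9] [-179.9    0.8   90. ]
lid (np.float64(587.0), np.float64(296.0), np.float64(142.8))
0.57 [462.3 251.7] [438.4 293.4  99. ]
top [499.8 246.5 226.7] [-179.9    0.8   90. ]
lid (np.float64(591.5), np.float64(296.0), np.float64(70.8))
0.79 [105.4 307.7] [440.4 292.7  99. ]
```

View pics/wrist28.png

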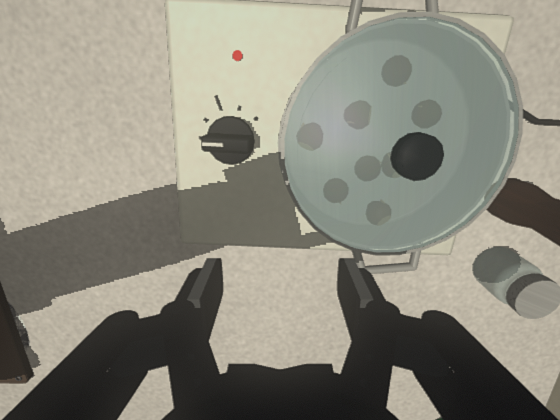

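View pics/scene28.png

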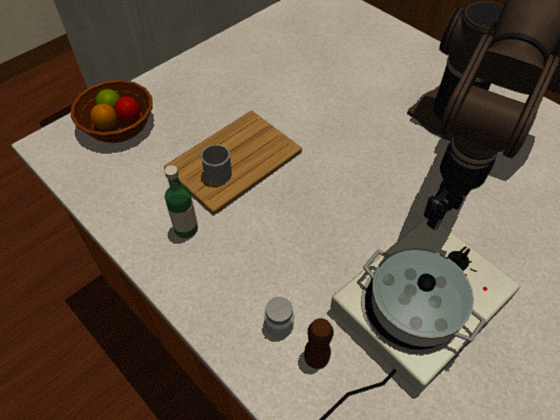

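```bash
python3 - <<'E'
from circ import *
np.set_printoptions(precision=1,suppress=True)
st=observe()
im=cv2.imread('pics/wrist28.png')
st28=dict(position=np.array([496.4,246.6,227.2]),orientation=np.array([-179.8,.8,90.2]))
st28['position']=np.array([498.,246.2,227])
for a,b in (((168,0),(340,8)),((180,240),(300,248)),((168,0),(180,240))):
    A=unproj('wrist',a,65,st28);B=unproj('wrist',b,65,st28); print(A,B,np.degrees(np.arctan2(*(B-A)[1::-1])))
# top camera: marks & hotplate edges
t=cv2.imread('pics/top10.png') if False else cv2.imread('pics/t10.png')
for a,b in (((70,180),(52,332)),((185,184),(172,336)),((52,332),(172,336))):
    A=unproj('top',a,65);B=unproj('top',b,65); print(A,B,np.degrees(np.arctan2(*(B-A)[1::-1])))
crop=im[80:180,170:290]; cv2.imwrite('pics/knobc.png',cv2.resize(crop,None,fx=5,fy=5,interpolation=cv2.INTER_CUBIC))
E
```

```text
[400.9 411.8  65. ] [549.9 406.2  65. ] -2.1547154205667747
[386.6 182.7  65. ] [521.2 173.5  65. ] -3.9106747199409986
[400.9 411.8  65. ] [386.6 182.7  65. ] -93.58095150247699
[697.6 398.1  65. ] [393.5 406.6  65. ] 178.40174861958292
[688.  159.5  65. ] [384.6 174.   65. ] 177.2639127049403
[393.5 406.6  65. ] [384.6 174.   65. ] -92.19097776890435
```

View pics/knobc.png

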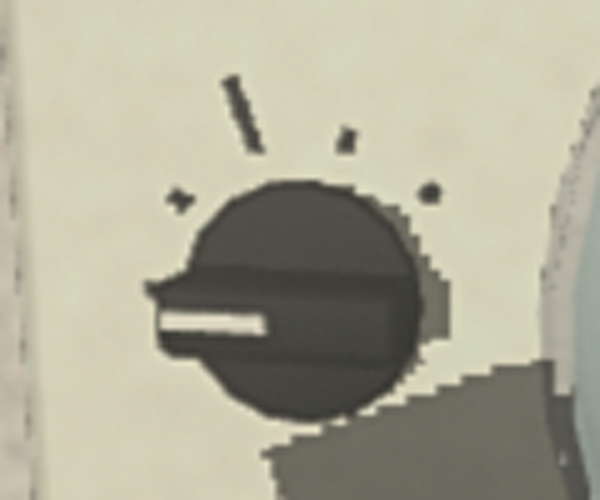

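```bash
python3 - <<'E'
from circ import *
np.set_printoptions(precision=1,suppress=True)
im=cv2.imread('pics/wrist28.png')
for pos in ([496.4,246.6,227.2],[498.5,246,227]):
    s=dict(position=np.array(pos),orientation=np.array([-179.8,.8,90.1]))
    print(fitc('wrist',im,s,(444,291),80,(23,),8))
    for px,z in (((202,144.4),106),((223.6,144.8),106),((231,140),80),((216.5,96),65),((221.5,110),65)): print(px,unproj('wrist',px,z,s))
E
python3 - <<'E'
import sys; sys.path.insert(0,'.')
from path import *
np.set_printoptions(precision=4,suppress=True)
st=observe();Rd=R.from_euler('xyz',[180,0,177.7],degrees=True); p=[444,291,160]
plan(p,Rd,st);check(p,Rd,11,st)
E
```

```text
(np.float64(449.5), np.float64(295.5), np.float64(166.9))
(202, 144.4) [429.2 294.7 106. ]
(223.6, 144.8) [447.9 294.4 106. ]
(231, 140) [450.3 295.4  80. ]
(216.5, 96) [436.2 334.6  65. ]
(221.5, 110) [440.1 322.   65. ]
(np.float64(451.5), np.float64(295.0), np.float64(166.7))
(202, 144.4) [431.3 294.1 106. ]
(223.6, 144.8) [450.  293.8 106. ]
(231, 140) [452.4 294.8  80. ]
(216.5, 96) [438.3 334.   65. ]
(221.5, 110) [442.3 321.4  65. ]
rows 11 (min 10.4) t [-0.0169  0.0134 -0.0201] a [0.0004 0.0002 0.0443] ik [ 22.3   2.3 114.2   0.   63.5 -65.4] 0.0
1 [495. 251. 220.] [ 17.   2. 108.  -1.  71.   9.] 0.41 0.0 [-0.   -0.01 -1.  ]
2 [490. 255. 214.] [ 17.   2. 108.  -1.  70.   1.] 0.41 0.0 [-0.   -0.01 -1.  ]
3 [485. 259. 208.] [ 18.   2. 109.  -1.  69.  -6.] 0.41 0.0 [-0.   -0.01 -1.  ]
4 [480. 263. 202.] [ 18.   2. 110.  -1.  68. -13.] 0.41 0.0 [ 0.   -0.01 -1.  ]
5 [474. 267. 196.] [ 19.   2. 111.  -1.  68. -21.] 0.41 0.0 [ 0.   -0.01 -1.  ]
6 [469. 271. 190.] [ 19.   2. 111.  -0.  67. -28.] 0.41 0.0 [ 0.   -0.01 -1.  ]
7 [464. 275. 184.] [ 20.   2. 112.  -0.  66. -36.] 0.41 0.0 [ 0.   -0.01 -1.  ]
8 [459. 279. 178.] [ 21.   2. 112.  -0.  66. -43.] 0.41 0.0 [ 0. -0. -1.]
9 [454. 283. 172.] [ 21.   2. 113.  -0.  65. -51.] 0.41 0.0 [ 0. -0. -1.]
10 [449. 287. 166.] [ 22.   2. 114.  -0.  64. -58.] 0.41 0.0 [ 0. -0. -1.]
11 [444. 291. 160.] [ 22.   2. 114.  -0.  64. -65.] 0.41 0.0 [ 0.  0. -1.]
11 [444. 291. 160.] [ 22.   2. 114.  -0.  64. -65.] 0.41 0.0 [ 0.  0. -1.]
```

Call:
jog_arm(
  series=[
    {"tx":-0.016,"ty":0.0145,"tz":-0.016,"ax":0,"ay":0,"az":0.0443,"gripper":50},
    {"tx":-0.016,"ty":0.0145,"tz":-0.016,"ax":0,"ay":0,"az":0.0443,"gripper":50},
    {"tx":-0.016,"ty":0.0145,"tz":-0.016,"ax":0,"ay":0,"az":0.0443,"gripper":50},
    {"tx":-0.016,"ty":0.0145,"tz":-0.016,"ax":0,"ay":0,"az":0.0443,"gripper":50},
    {"tx":-0.016,"ty":0.0145,"tz":-0.016,"ax":0,"ay":0,"az":0.0443,"gripper":50},
  ],
)

```text
clock: 43.7
position: [475.5, 268.8, 202.1]
orientation: [-179.8, 0.8, 130.3]
ft_force: [0.0, 0.2, -1.1]
finger_gap: 49.9
```

Call:
jog_arm(
  series=[
    {"tx":-0.016,"ty":0.0145,"tz":-0.016,"ax":0,"ay":0,"az":0.0443,"gripper":50},
    {"tx":-0.016,"ty":0.0145,"tz":-0.016,"ax":0,"ay":0,"az":0.0443,"gripper":50},
    {"tx":-0.016,"ty":0.0145,"tz":-0.016,"ax":0,"ay":0,"az":0.0443,"gripper":50},
    {"tx":-0.016,"ty":0.0145,"tz":-0.016,"ax":0,"ay":0,"az":0.0443,"gripper":50},
    {"tx":-0.016,"ty":0.0145,"tz":-0.016,"ax":0,"ay":0,"az":0.0443,"gripper":50},
  ],
)

```text
clock: 44.2
position: [451.5, 290.6, 178.2]
orientation: [-179.8, 0.8, 170.1]
ft_force: [0.7, 0.3, -0.2]
finger_gap: 50.1
```

Call:
jog_arm(
  series=[
    {"tx":-0.016,"ty":0.0145,"tz":-0.016,"ax":0,"ay":0,"az":0.0443,"gripper":50},
    {"tx":0,"ty":0,"tz":0,"ax":0,"ay":0,"az":0,"gripper":50},
    {"tx":0,"ty":0,"tz":0,"ax":0,"ay":0,"az":0,"gripper":50},
    {"tx":0,"ty":0,"tz":0,"ax":0,"ay":0,"az":0,"gripper":50},
  ],
)

```text
clock: 44.6
position: [446.9, 294.5, 174.2]
orientation: [-179.8, 0.8, 177.7]
ft_force: [-0.4, -0.5, 0.6]
finger_gap: 49.9
```

```bash
python3 - <<'E'
from circ import *
np.set_printoptions(precision=2,suppress=True)
st,im=snap('wrist','w29.png'); print(st['position'],st['orientation'])
print(fitc('wrist',im,st,(446,293),80,(23,),8))
for d in place_of('knob_grip','wrist')[:2]: print(round(d['confidence'],2),np.array(d['xy']),unproj('wrist',d['xy'],99,st))
E
```

```text
[446.88 294.47 174.21] [-179.84    0.83  177.67]
(np.float64(448.5), np.float64(294.5), np.float64(115.3))
0.77 [277.4 219.1] [449.63 291.54  99.  ]
```

View pics/w29.png

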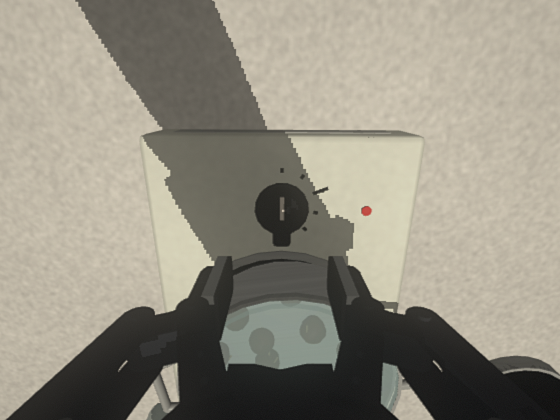

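Call:
jog_arm(
  newtons=40,
  series=[
    {"tx":0.006,"ty":0,"tz":-0.12,"ax":0,"ay":0,"az":0,"gripper":45},
    {"tx":0,"ty":0,"tz":-0.1,"ax":0,"ay":0,"az":0,"gripper":45},
    {"tx":0,"ty":0,"tz":-0.06,"ax":0,"ay":0,"az":0,"gripper":45},
    {"tx":0,"ty":0,"tz":0,"ax":0,"ay":0,"az":0,"gripper":45},
    {"tx":0,"ty":0,"tz":0,"ax":0,"ay":0,"az":0,"gripper":45},
  ],
)

```text
clock: 45.2
position: [448.5, 294.4, 90.5]
orientation: [-179.8, 0.8, 177.8]
ft_force: [1.2, -0.3, 0.5]
finger_gap: 44.8
```

```bash
python3 - <<'E'
from circ import *
np.set_printoptions(precision=2,suppress=True)
st,im=snap('wrist','w30.png'); print(st['position'],st['orientation'],st['ft_force'])
print(fitc('wrist',im,st,(446,293),80,(23,),8))
for d in place_of('knob_grip','wrist')[:2]: print(round(d['confidence'],2),np.array(d['xy']),unproj('wrist',d['xy'],99,st))
E
```

```text
[448.49 294.41  90.45] [-179.85    0.82  177.75] [ 1.19 -0.3   0.51]
(np.float64(448.0), np.float64(294.5), np.float64(117.6))
0.67 [280.3 276.3] [449.49 293.88  99.  ]
```

View pics/w30.png

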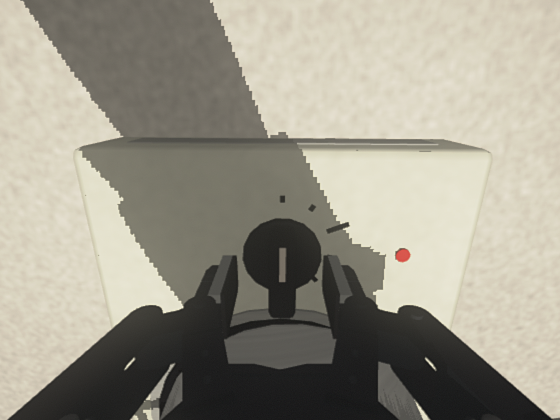

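Call:
jog_arm(
  newtons=40,
  series=[
    {"tx":0,"ty":0,"tz":-0.015,"ax":0,"ay":0,"az":0,"gripper":45},
    {"tx":0,"ty":0,"tz":0,"ax":0,"ay":0,"az":0,"gripper":8},
    {"tx":0,"ty":0,"tz":0,"ax":0,"ay":0,"az":0,"gripper":8},
    {"tx":0,"ty":0,"tz":0,"ax":0,"ay":0,"az":0,"gripper":8},
    {"tx":0,"ty":0,"tz":0,"ax":0,"ay":0,"az":0,"gripper":8},
  ],
)

```text
clock: 45.8
position: [448.2, 295.2, 86.1]
orientation: [-180.0, 0.8, 177.8]
ft_force: [-0.7, 4.9, 1.8]
finger_gap: 13.4
```

```bash
python3 - <<'E'
from h import *
st=observe(); print(st['position'],st['orientation'],st['ft_force'],st['finger_gap'],st['clock'])
E
```

```text
[448.21352106 295.23962984  86.06320814] [-179.95122923    0.8420704   177.75007998] [-0.68172313  4.9360158   1.79832293] 13.356959693058815 45.8
```

Call:
jog_arm(
  series=[
    {"tx":0,"ty":0.003,"tz":-0.01,"ax":0,"ay":0,"az":0,"gripper":8},
    {"tx":0,"ty":0,"tz":-0.01,"ax":0,"ay":0,"az":0,"gripper":8},
    {"tx":0,"ty":0,"tz":0,"ax":0,"ay":0,"az":0,"gripper":8},
    {"tx":0,"ty":0,"tz":0,"ax":0,"ay":0,"az":0,"gripper":8},
  ],
)

```text
clock: 46.2
position: [448.3, 295.3, 80.2]
orientation: [-179.8, 0.8, 177.8]
ft_force: [-2.0, 0.5, 5.9]
finger_gap: 13.1
```

Call:
jog_arm(
  series=[
    {"tx":0,"ty":0,"tz":-0.01,"ax":0,"ay":0,"az":0,"gripper":8},
    {"tx":0,"ty":0,"tz":0,"ax":0,"ay":0,"az":0,"gripper":8},
    {"tx":0,"ty":0,"tz":0,"ax":0,"ay":0,"az":0,"gripper":8},
  ],
)

```text
clock: 46.5
position: [448.4, 295.4, 79.8]
orientation: [-179.8, 0.7, 177.8]
ft_force: [-8.3, -2.7, 20.3]
finger_gap: 12.8
```

Call:
jog_arm(
  series=[
    {"tx":0,"ty":0,"tz":0.003,"ax":0,"ay":0,"az":-0.04,"gripper":8},
    {"tx":0,"ty":0,"tz":0,"ax":0,"ay":0,"az":-0.04,"gripper":8},
    {"tx":0,"ty":0,"tz":0,"ax":0,"ay":0,"az":-0.04,"gripper":8},
    {"tx":0,"ty":0,"tz":0,"ax":0,"ay":0,"az":-0.04,"gripper":8},
    {"tx":0,"ty":0,"tz":0,"ax":0,"ay":0,"az":-0.04,"gripper":8},
  ],
)

```text
clock: 47.0
position: [448.3, 295.5, 79.9]
orientation: [-179.8, 0.8, 141.6]
ft_force: [-6.8, -0.7, 15.5]
finger_gap: 13.0
```

```bash
python3 - <<'E'
from h import *
snap('wrist','w31.png')
st=observe(); print(st['position'],st['orientation'],st['ft_force'],st['torque'],st['finger_gap'],st['clock'])
E
```

```text
[448.33130321 295.54404619  79.92313275] [-179.78713587    0.79496712  141.31248652] [-6.49136545 -1.19144756 14.98710843] [-0.18071668  1.20350988 -0.00693207] 12.845146855259616 47.05
```

View pics/w31.png

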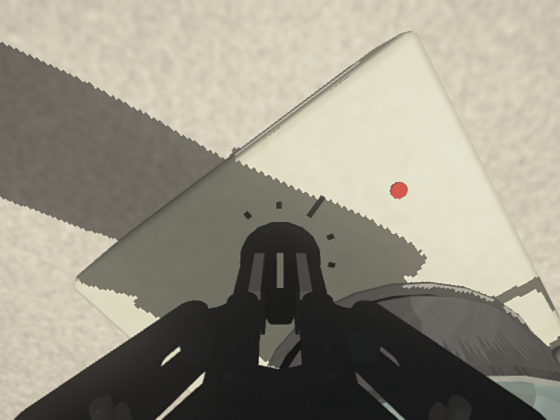

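Call:
jog_arm(
  series=[
    {"tx":0,"ty":0,"tz":0,"ax":0,"ay":0,"az":-0.0364,"gripper":8},
    {"tx":0,"ty":0,"tz":0,"ax":0,"ay":0,"az":-0.0364,"gripper":8},
    {"tx":0,"ty":0,"tz":0,"ax":0,"ay":0,"az":-0.0364,"gripper":8},
    {"tx":0,"ty":0,"tz":0,"ax":0,"ay":0,"az":-0.0364,"gripper":8},
    {"tx":0,"ty":0,"tz":0,"ax":0,"ay":0,"az":-0.0364,"gripper":8},
  ],
)

```text
clock: 47.55
position: [448.3, 295.6, 79.9]
orientation: [-179.8, 0.8, 108.8]
ft_force: [-6.3, -0.2, 15.0]
finger_gap: 12.9
```

```bash
python3 - <<'E'
from h import *
_,im=snap('wrist','w32.png')
cv2.imwrite('pics/w32c.png',cv2.resize(im[160:340,200:360,::-1],None,fx=3.3,fy=3.3,interpolation=cv2.INTER_CUBIC))
st=observe(); print(st['position'],st['orientation'],st['ft_force'],st['torque'],st['finger_gap'],st['clock'])
E
```

```text
[448.34754674 295.66554342  79.89910335] [-179.79946753    0.80144586  108.59029123] [-6.57284723 -0.54614866 15.91837907] [-0.11259196  1.25708416 -0.03938647] 13.104509816791534 47.6
```

View pics/w32c.png

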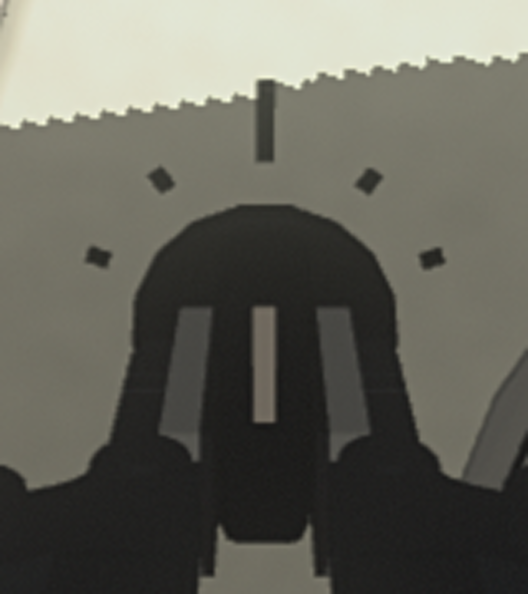

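Call:
jog_arm(
  series=[
    {"tx":0,"ty":0,"tz":0.014,"ax":0,"ay":0,"az":0,"gripper":8},
    {"tx":0,"ty":0,"tz":0.013,"ax":0,"ay":0,"az":0,"gripper":8},
    {"tx":0,"ty":0,"tz":0,"ax":0,"ay":0,"az":0,"gripper":45},
    {"tx":0,"ty":0,"tz":0,"ax":0,"ay":0,"az":0,"gripper":45},
    {"tx":0,"ty":0,"tz":0,"ax":0,"ay":0,"az":0,"gripper":45},
  ],
)

```text
clock: 48.1
position: [447.7, 294.7, 84.6]
orientation: [-179.8, 0.8, 109.0]
ft_force: [-0.6, -0.2, 0.6]
finger_gap: 45.2
```

Call:
jog_arm(
  series=[
    {"tx":0,"ty":0,"tz":0.08,"ax":0,"ay":0,"az":0,"gripper":45},
    {"tx":0,"ty":0,"tz":0.15,"ax":0,"ay":0,"az":0,"gripper":45},
    {"tx":0,"ty":0,"tz":0.15,"ax":0,"ay":0,"az":0,"gripper":45},
    {"tx":0,"ty":-0.05,"tz":0.1,"ax":0,"ay":0,"az":0,"gripper":45},
    {"tx":0,"ty":-0.05,"tz":0,"ax":0,"ay":0,"az":0,"gripper":45},
  ],
)

```text
clock: 48.6
position: [450.8, 265.8, 235.1]
orientation: [179.6, 0.8, 109.1]
ft_force: [-0.0, 0.5, 0.0]
finger_gap: 45.1
```

```bash
python3 - <<'E'
from h import *
_,im=snap('wrist','w33.png');snap('scene','s33.png')
st=observe(); print(st['position'],st['orientation'],st['ft_force'],st['finger_gap'],st['clock'])
E
```

```text
[448.18320875 264.01433748 229.46695947] [-179.86533689    0.84217541  108.93610754] [ 0.01419865  0.60991022 -0.08497905] 45.08744412975659 48.7
```

View pics/w33.png

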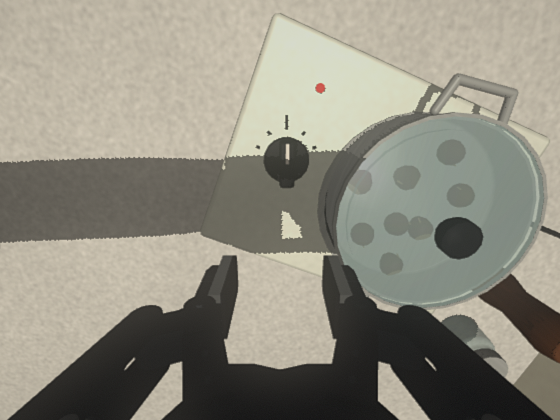

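View pics/s33.png

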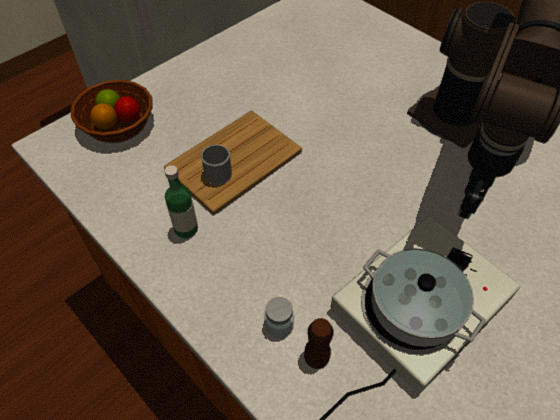

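```bash
python3 -c "
from workcell import *
print(close_job())"
```

```text
the job is handed in; nothing more can be done
None
```

The job is done and was handed in after about 49 s of the 210 s allowed.

- **Chestnuts:** I tipped the beaker's four chestnuts into the pan and stood the empty beaker upright on the board. I then put the four loose ones in; only four were ever in view. The last wrist picture shows eight chestnuts through the lid, and the board holds only the beaker.
- **Lid:** it met the pan rim at tool height 146.3 mm, against about 146 mm expected for a seated lid. The scene camera put lid and pan centres within about 2 mm of each other. The wrist and top views taken after release gave a lid centre up to about 6 mm off. The wrist picture was taken while the arm was still settling, and I trusted the scene camera.
- **Knob:** I pushed it fully in, about 6 mm with 15–20 N on the wrist, and turned it clockwise 69°. I then let it spring back and released it. The pictures before and after release show the pointer in line with the long mark.
- **Left alone:** the pan stayed on its cooking plate (its measured positions agree within a few mm), and the oil, salt and mill were not touched. The robot was clear of everything at hand-in.

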